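# Lay out the keypad soldering place

## Robot

A 7-joint arm with a two-finger parallel gripper is mounted at the origin on the work surface. World frame = base frame: x ahead of the robot, y to its left, z up, the work surface at z = 0. Lengths are in m, angles in rad, forces in N, time in s.
With the tool pointing down it reaches from about 0.4 to 0.875 m from the base axis. Payload 19.3 kg.
Tool frame: the origin (TCP) lies on the centre line of the jaws, within the pads' length; the fingertips stand 25 mm ahead of it and the grasp point (between the pads) lies 6 mm ahead of it (tips_ahead is the distance from the TCP to the fingertips, in m); z points along the fingers, y is the direction in which the jaws open and shut (so a half turn about z gives the same grasp; the last joint's range is limited). The gripper opens to 85 mm and grips with 20 to 120 N. Pads are 22 mm wide; open, the fingers measure 114 mm over their backs; the gripper's body (76 mm by 85 mm) begins 54 mm behind the grasp point. The pads swing forward as they close: fully open they stand 13 mm farther back than shut.
Start: joints at [-1.415, 0.521, -0.036, 1.599, 0.021, 1.021, -0.113], TCP at [0.14, 0.609, 0.256] pointing down, gripper open.
Joint ranges: [-2.91, 2.91], [-0.3, 2.13], [-1.5, 1.42], [0.17, 2.43], [-1.26, 4.41], [0.16, 1.93], [-2.52, 2.52]. Speed limits (rad/s): [1.89, 1.89, 2.39, 2.39, 3.01, 3.01, 3.01].

## Interface

Orientations are given as [roll, pitch, yaw] about the fixed x, y, z axes, in that order (R = Rz(yaw) Ry(pitch) Rx(roll)).
In Python, from workcell import observe, grab_frame, job_done, outline_of, tips_ahead gives the robot as it stands. The module is installed in compiled form; this text tells all that it offers.
- The arm moves only by the tool move_arm, never from a script. Its argument "motion" is a list of rows, each a list of 2 entries, a list of its own where there are three numbers: the shift along the world's x, y, z in mm, then the turn, a rotation vector about the world's x, y, z in rad. A call has 1 to 12 rows; each row is the pose to reach, as a shift and turn from the pose commanded when the call began; what a row does not reach only later rows make up. A row lasts 1/8 s, in which the tool goes at most 62.5 mm and 10.7 degrees, less where a joint would pass 70% of its speed; a pose out of reach is approached as far as the arm can. A call with a gripper value outside its range is refused whole. "jaw" is the finger opening in mm, from 0 to 85.4, set as the call begins (left out, the last holds). The fingers move at their own pace and stop on an object; "grip_force" is the grip in N (left out, the last holds). Time passes only in rows, so rows that repeat a pose let the fingers close. It gives the time, the measured TCP pose, the force and the opening at its end, in the units of the state.
- observe(): the state, without advancing time (a new reading comes with each control period).
- grab_frame(name): name is "scene" or "top"; returns a dict with "frame" (420x560x3 uint8, red, green, blue), "fx", "fy", "cx", "cy" (pixels), "T" (4x4, takes a point from camera to world coordinates). Camera axes: x right, y down, z forward; pixel columns grow to the right and rows downward; lengths in m; the calibration is good to about 2 mm. A picture is of the moment at which its call begins. There is no depth.
- job_done(): hands the job in, once; it reports no verdict.
Trained networks look in the newest picture that a camera, given by its name, has taken for a name from the list of things; names that differ only in an ending like _2 or _b are one class to them, and where a whole thing is asked for, a point or a joint stands for the part that bears it (a point fixed in the world has none). Each returns a list of dicts, best first, with "score" (0 to 1); they miss things now and then, are a little off and sometimes report something else, mostly with a low value. They report only what shows in the picture. A call takes as long as a camera call. They do not tell look-alikes from the thing itself.
- outline_of(label, camera): "pixels" (420x560 bool, what is visible of it) and "pixel" ([column, row] in pixels, amid what is visible of it).
The state is a dict: "clock": time; "qpos": joint angles; "qd": joint speeds; "joint_efforts": joint torques, N m; "position": TCP position; "tool_rot": TCP orientation; "force": force on the tool from outside, world axes, zero at the start; "moment": the same for the moment, N m; "grip_width": finger opening in m.
Only numpy, scipy, OpenCV 4.12 (cv2) and the standard library are available. Lean on these libraries where they do the work, as an engineer would, in place of code of your own. Each camera call takes 0.05 s, during which the arm holds its last target.

## Task

Lay out the bench for the next keypad: set the black keypad frame squarely on the circuit board in its holder, long side along long side, and lay the solder spool to the left of the holder (left as seen from the robot, square off the holder's left edge and level with its middle) with a clear gap of about 7 cm between holder and spool. Put the flux pot upright on top of the spool, in its centre, and stand the solder-paste tube in the middle of the gap between holder and spool, in line with them. Leave the white bottle and the box of switches where they are.

Things in the scene. Friction and masses are not known exactly. Their poses are not given: they have to be found in the camera images.
- board: Fixed grey holder, 66 (its x) by 84 (its y) by 14 mm high, with a dark green keypad circuit board 52 x 68 mm let into its top, board surface flat and 16 mm above the table. Dots of bare metal in 3 x 4 on the board. Origin: centre of the underside. Its y axis runs along the long side and points to the left as seen from the robot (within 0.25 rad of world y); its x axis points away from the robot. Bolted down.
- frame: Black rectangular keypad frame with 3 x 4 square openings, lying flat with its grid uppermost: 50 (x) by 66 (y) by 12 mm high. Origin: centre of the underside. y is its long side. About 60 g, loose.
- spool: Spool of solder wire lying flat: black round end plates, silvery winding, a small pale disc at the centre of the flat top. Solid round, 56 mm diameter, 30 mm high; its top is flat and closed. Origin: centre of the underside, z up. About 220 g, loose.
- pot: Small round amber glass flux pot with a white lid: 36 mm diameter at the lid (top 9 mm), 34 mm below, 26 mm high. Origin: centre of the underside, z up. About 50 g, loose.
- tube: Upright round aluminium solder-paste tube with a paper band and a grey pointed cap: 24 mm diameter for the lower 58 mm, then the cap tapering to 7 mm across at 80 mm. Origin: centre of the underside, z up. About 50 g, loose.
- bottle: Bystander: white square-sided bottle, 30 (x) by 42 (y) mm, 44 mm high, with a black cap up to 56 mm. Origin: centre of the underside. Loose; to be left where it is.
- switchbox: Bystander: open grey box of clear key switches, 60 (x) by 80 (y) by 22 mm high. Origin: centre of the underside. Loose; to be left where it is.
- stand: Bystander: fixed soldering-iron stand, black base 60 (x) by 100 (y) by 16 mm high with an empty steel wire coil over its +y half, rising to about 90 mm. Origin: centre of the underside.
- dish: Bystander: fixed round steel parts dish with a few screws, 80 mm diameter, 22 mm high. Origin: centre of the underside.
Not all that is in view belongs to the job. What is shaped like the frame but blue or red is not meant.

How it is judged:
By the outcome, as a careful person would: the job done as asked, in the order asked, and still so for the second after the job is handed in, with the robot touching nothing.
It also fails if it takes over 109 s, if anything falls off the work surface, if the arm or the gripper's body presses on something with over 40 N, if the wrist force passes 120 N, or if a joint passes its speed limit or range.

## Working session

There is one attempt and no reset: what is moved stays moved. The work goes in short steps, Python scripts to look and compute and a tool call to move; the robot and the scene stay as the last step left them, time stands still between calls to the robot, and variables do not carry over. Pictures are saved under pics/ and viewed, and the job is handed in when it is done.

Besides the shell and the picture viewer there is one more tool, called after "Request:" as name(argument=value, ...), one argument or row to a line, values as JSON. move_arm: Moves the arm, as the interface text tells. Its arguments: {"type":"object","properties":{"motion":{"type":"array"},"jaw":{"type":"number"},"grip_force":{"type":"number"}},"required":["motion"]}

```bash
ls; mkdir -p pics; python3 - <<'E'
from workcell import *
import cv2,numpy as np
s=observe();print({k:np.round(v,3).tolist() for k,v in s.items()}, tips_ahead)
for n in("scene","top"):
    g=grab_frame(n);cv2.imwrite(f"pics/{n}0.png",g["frame"][:,:,::-1]);print(n,g["fx"],g["fy"],g["cx"],g["cy"],np.round(g["T"],4).tolist())
E
```

```text
pics
{'clock': 0.0, 'qpos': [-1.415, 0.522, -0.036, 1.6, 0.021, 1.021, -0.113], 'qd': [0.0, -0.001, -0.002, -0.0, -0.003, -0.002, 0.001], 'joint_efforts': [0.001, -92.712, 1.98, -36.994, 0.018, 0.008, 0.0], 'position': [0.14, 0.609, 0.256], 'tool_rot': [-3.14, 0.0, 2.916], 'force': [-0.4, 0.126, 0.056], 'moment': [0.053, -0.022, 0.001], 'grip_width': 0.085} 0.025
scene 528.224577862362 528.224577862362 282.53418373727834 210.03515354803062 [[0.499, 0.6026, -0.6228, 1.1726], [0.8666, -0.3479, 0.3578, -0.415], [-0.0011, -0.7182, -0.6958, 0.8048], [0.0, 0.0, 0.0, 1.0]]
top 388.25911261123537 388.25911261123537 284.6055750189208 205.90818817753757 [[-0.0166, -0.9952, 0.0969, 0.362], [-0.9998, 0.0175, 0.0086, -0.0237], [-0.0103, -0.0967, -0.9953, 1.1072], [0.0, 0.0, 0.0, 1.0]]
```

View pics/scene0.png

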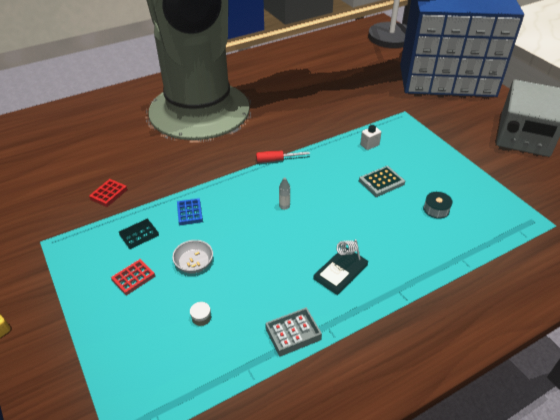

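View pics/top0.png

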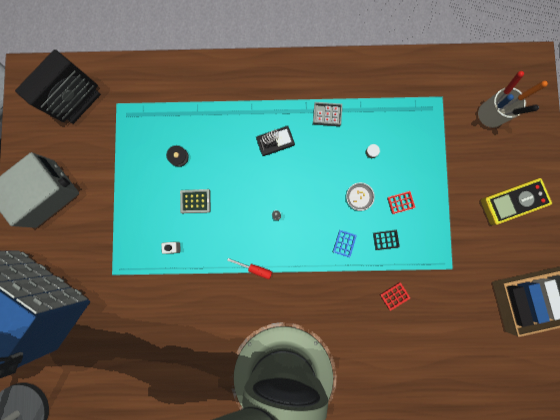

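The black frame at top (386,240) / scene (139,233) is the one to take. The look-alikes are blue at top (344,243), red at (401,203) and red at (396,296). The pot could be confused with the dish at (360,197), but its white lid is at (373,151). The spool is at (177,156), away from the stand's coil at (270,140). I'll run the networks and fit poses.

```bash
cat > h.py <<'E'
from workcell import *
import cv2,numpy as np
from scipy.optimize import minimize
def box(x,y,h,z0=0): return np.array([[a*x/2,b*y/2,z] for a in(-1,1) for b in(-1,1) for z in(z0,h)])
def cyl(parts):
    t=np.linspace(0,2*np.pi,48,endpoint=False)
    return np.array([[d/2*np.cos(a),d/2*np.sin(a),z] for d,z in parts for a in t])
M={'board':box(66,84,14),'frame':box(50,66,12),'spool':cyl([(56,0),(56,30)]),'pot':cyl([(34,0),(34,17),(36,17),(36,26)]),
'tube':cyl([(24,0),(24,58),(7,80)]),'bottle':np.vstack([box(30,42,44),cyl([(18,44),(18,56)])]),'switchbox':box(60,80,22),'dish':cyl([(80,0),(80,22)])}
M={k:v/1000 for k,v in M.items()}
def proj(g,P):
    T=np.linalg.inv(g['T']);q=P@T[:3,:3].T+T[:3,3]
    return np.c_[g['fx']*q[:,0]/q[:,2]+g['cx'],g['fy']*q[:,1]/q[:,2]+g['cy']]
def back(g,px,z):
    d=g['T'][:3,:3]@np.array([(px[0]-g['cx'])/g['fx'],(px[1]-g['cy'])/g['fy'],1]);o=g['T'][:3,3]
    return o+d*(z-o[2])/d[2]
S=8
def sil(g,P,x0,y0,w,h):
    hu=cv2.convexHull(((proj(g,P)+.5-[x0,y0])*S).astype(np.float32)).astype(np.int32)
    m=np.zeros((h*S,w*S),np.uint8);cv2.fillConvexPoly(m,hu,1)
    return cv2.resize(m.astype(np.float32),(w,h),interpolation=cv2.INTER_AREA)
def fit(gs,masks,model,z=0,p0=None,yaw=True):
    R=[]
    for g,m in zip(gs,masks):
        ys,xs=np.where(m);a=[max(0,xs.min()-15),max(0,ys.min()-15)];b=[min(560,xs.max()+15),min(420,ys.max()+15)]
        R.append((g,m[a[1]:b[1],a[0]:b[0]].astype(np.float32),a[0],a[1],b[0]-a[0],b[1]-a[1]))
    def c(p):
        ct,st=np.cos(p[2]/20),np.sin(p[2]/20)
        P=model@np.array([[ct,-st,0],[st,ct,0],[0,0,1]]).T+[p[0]/1000,p[1]/1000,z]
        return sum(np.abs(sil(g,P,*r)-m).sum()/m.sum() for g,m,*r in R)
    best=None
    for y0 in (np.arange(-1.5,1.6,.25) if yaw and (p0 is None or len(p0)<3) else [0 if p0 is None or len(p0)<3 else p0[2]]):
        s=[p0[0]*1e3,p0[1]*1e3,y0*20]
        sx=np.array([s,np.add(s,[6,0,0]),np.add(s,[0,6,0]),np.add(s,[0,0,4])])
        r=minimize(c,s,method='Nelder-Mead',options=dict(initial_simplex=sx,xatol=.05,fatol=1e-4,maxiter=150))
        if best is None or r.fun<best.fun:best=r
        if not yaw:break
    return best.x[0],best.x[1],best.x[2]/20,best.fun
def masks(label,cam,n=4): return [d for d in outline_of(label,cam) if d['score']>.1][:n]
E
python3 - <<'E'
from h import *
gt=grab_frame('top');gs=grab_frame('scene')
for l in list(M)+['stand']:
    for c,g in(('top',gt),('scene',gs)):
        print(l,c,[(round(d['score'],2),np.round(d['pixel']).tolist(),int(d['pixels'].sum()),np.round(back(g,d['pixel'],.015)[:2],3).tolist()) for d in masks(l,c,5)])
E
```

```text
board top [(0.92, [190.0, 199.0], 627, [0.492, 0.253])]
board scene [(0.9, [380.0, 181.0], 888, [0.494, 0.232])]
frame top [(0.79, [394.0, 294.0], 351, [0.219, -0.312]), (0.7, [388.0, 246.0], 265, [0.352, -0.301]), (0.63, [346.0, 246.0], 96, [0.352, -0.185]), (0.57, [400.0, 204.0], 264, [0.469, -0.34])]
frame scene [(0.97, [106.0, 189.0], 582, [0.209, -0.318]), (0.92, [189.0, 214.0], 582, [0.377, -0.188]), (0.67, [131.0, 274.0], 909, [0.472, -0.348]), (0.62, [138.0, 235.0], 742, [0.38, -0.302])]
spool top [(0.54, [180.0, 156.0], 354, [0.616, 0.282])]
spool scene [(0.6, [438.0, 202.0], 562, [0.612, 0.297])]
pot top [(0.43, [371.0, 149.0], 104, [0.627, -0.263])]
pot scene [(0.89, [200.0, 313.0], 411, [0.622, -0.268])]
tube top [(0.6, [277.0, 213.0], 79, [0.449, 0.008])]
tube scene []
bottle top [(0.45, [174.0, 247.0], 193, [0.359, 0.299])]
bottle scene [(0.62, [375.0, 139.0], 382, [0.36, 0.317]), (0.48, [140.0, 233.0], 697, [0.379, -0.298])]
switchbox top [(0.82, [326.0, 113.0], 640, [0.737, -0.138])]
switchbox scene [(0.71, [293.0, 331.0], 1772, [0.736, -0.144])]
dish top [(0.97, [360.0, 198.0], 587, [0.488, -0.227])]
dish scene [(0.81, [188.0, 254.0], 1069, [0.481, -0.234]), (0.65, [137.0, 230.0], 688, [0.368, -0.299]), (0.29, [201.0, 314.0], 397, [0.624, -0.268])]
stand top [(0.79, [273.0, 137.0], 791, [0.669, 0.015])]
stand scene [(0.63, [342.0, 268.0], 1595, [0.663, 0.011])]
```

```bash
cat >> h.py <<'E'
def nonmat(g,px,r=40):
    f=cv2.cvtColor(np.ascontiguousarray(g['frame']),cv2.COLOR_RGB2HSV)
    cy=(abs(f[...,0].astype(int)-90)<12)&(f[...,1]>120)
    n,l,st,ct=cv2.connectedComponentsWithStats((~cy).astype(np.uint8),connectivity=4)
    x,y=np.round(px).astype(int)
    sub=l[y-4:y+5,x-4:x+5];v=sub[sub>0]
    k=np.bincount(v).argmax()
    m=(l==k).astype(np.uint8)
    return cv2.morphologyEx(m,cv2.MORPH_CLOSE,np.ones((7,7),np.uint8))>0
def show(fn,gs,items,pts=()):
    o=[]
    for g in gs:
        im=cv2.resize(np.ascontiguousarray(g['frame'][:,:,::-1]),None,fx=2,fy=2,interpolation=cv2.INTER_CUBIC)
        o.append(im)
    return o
E
python3 - <<'E'
from h import *
gt=grab_frame('top');gs=grab_frame('scene')
px={'board':((196,201),(382,181)),'frame':((386,240),(139,233)),'spool':((177,156),(438,205)),'pot':((373,151),(200,313)),'tube':((277,215),(284,195)),'bottle':((170,247),(371,138)),'switchbox':((327,114),(293,331)),'dish':((360,197),(193,257))}
for l,(a,b) in px.items():
    m=[nonmat(gt,a),nonmat(gs,b)]
    p0=back(gt,a,M[l][:,2].max()*.7)[:2]
    yaw=l in('board','frame','bottle','switchbox')
    print(l,[int(k.sum()) for k in m])
    print('  both',np.round(fit([gt,gs],m,M[l],0,p0,yaw),3),' top',np.round(fit([gt],m[:1],M[l],0,p0,yaw),3),' sc',np.round(fit([gs],m[1:],M[l],0,p0,yaw),3))
    for g,n,c in((gt,'t',a),(gs,'s',b)):
        pass
# crop of candidates
f=gs['frame'];c=cv2.resize(f[165:300,80:240,::-1],None,fx=4,fy=4,interpolation=cv2.INTER_CUBIC);cv2.imwrite('pics/cand.png',c)
f=gs['frame'];c=cv2.resize(f[110:240,330:480,::-1],None,fx=4,fy=4,interpolation=cv2.INTER_CUBIC);cv2.imwrite('pics/bd.png',c)
E
```

```text
board [706, 846]
  both [4.87864e+02 2.42327e+02 2.40000e-02 1.19000e-01]  top [4.88379e+02 2.42376e+02 9.00000e-03 4.00000e-02]  sc [4.87325e+02 2.42398e+02 2.30000e-02 7.00000e-02]
frame [400, 28]
  both [ 487.641 -219.608   -7.1      2.   ]  top [ 3.68608e+02 -2.97944e+02  1.11000e-01  1.07000e-01]  sc [ 451.641 -261.608   -5.1      1.   ]
spool [341, 539]
  both [6.18283e+02 2.91415e+02 3.00000e-03 2.79000e-01]  top [6.18245e+02 2.91154e+02 1.07000e-01 8.90000e-02]  sc [6.17717e+02 2.90764e+02 2.80000e-02 1.90000e-01]
pot [154, 425]
  both [ 6.21652e+02 -2.68129e+02  2.11000e-01  1.51000e-01]  top [ 6.22726e+02 -2.67874e+02  1.23000e-01  6.40000e-02]  sc [ 6.20759e+02 -2.68209e+02  1.21000e-01  4.50000e-02]
tube [73, 303]
  both [ 4.42186e+02  8.76900e+00 -4.70000e-02  2.20000e-01]  top [ 4.42633e+02  9.85300e+00 -2.17000e-01  1.09000e-01]  sc [4.41521e+02 8.65400e+00 5.20000e-02 5.50000e-02]
bottle [218, 386]
  both [3.56864e+02 3.05311e+02 8.20000e-02 2.43000e-01]  top [3.56834e+02 3.05340e+02 5.60000e-02 9.20000e-02]  sc [3.57566e+02 3.04839e+02 2.78000e-01 1.23000e-01]
switchbox [642, 1716]
  both [ 7.34489e+02 -1.41850e+02 -9.90000e-02  8.70000e-02]  top [ 7.35605e+02 -1.41325e+02 -8.70000e-02  3.80000e-02]  sc [ 7.33775e+02 -1.42101e+02 -9.80000e-02  2.90000e-02]
dish [659, 1114]
  both [ 4.91238e+02 -2.27723e+02  1.36000e-01  2.44000e-01]  top [ 4.9278e+02 -2.2795e+02  1.1600e-01  4.3000e-02]  sc [ 4.82389e+02 -2.25689e+02 -6.10000e-02  1.44000e-01]
```

View pics/cand.png

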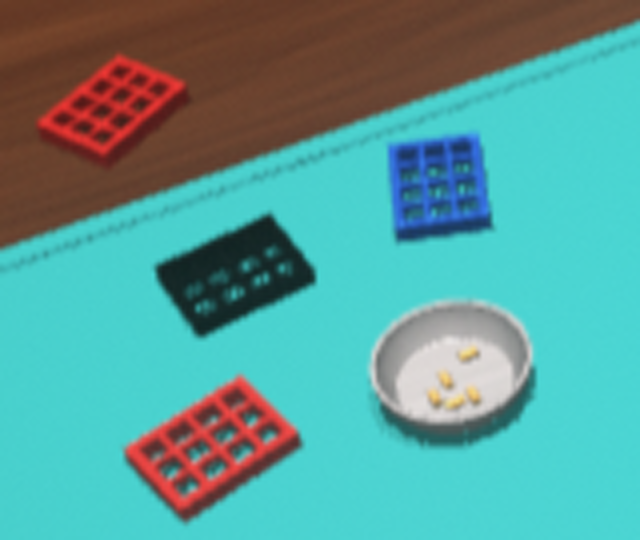

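View pics/bd.png

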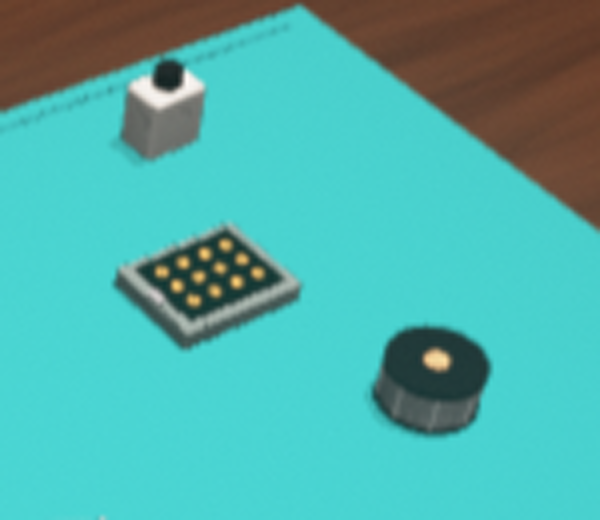

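```bash
cat >> h.py <<'E'
def dots(g,px,r=(24,18),z=.016):
    x,y=px;f=g['frame'][y-r[1]:y+r[1],x-r[0]:x+r[0]].astype(np.float32);k=6
    f=cv2.resize(np.ascontiguousarray(f),None,fx=k,fy=k,interpolation=cv2.INTER_CUBIC)
    m=f[...,0]-f[...,2]
    n,l,st,c=cv2.connectedComponentsWithStats((m>50).astype(np.uint8))
    out=[]
    for i in range(1,n):
        if st[i,4]>15:
            w=np.where(l==i,m,0);yy,xx=np.mgrid[:m.shape[0],:m.shape[1]]
            out.append([(xx*w).sum()/w.sum(),(yy*w).sum()/w.sum()])
    out=(np.array(out)+.5)/k-.5+[x-r[0],y-r[1]]
    return np.array([back(g,p,z)[:2] for p in out])
def gridfit(P):
    from scipy.optimize import linear_sum_assignment
    best=None
    c0=np.median(P,0) if len(P)<12 else P.mean(0)
    def tpl(s,sy):return np.array([[i*s,j*sy] for i in(-1,0,1) for j in(-1.5,-.5,.5,1.5)])
    def c(p,a=False):
        R=np.array([[np.cos(p[2]),-np.sin(p[2])],[np.sin(p[2]),np.cos(p[2])]])
        Q=tpl(p[3],p[4])@R.T+p[:2];D=((P[:,None]-Q[None])**2).sum(-1);i,j=linear_sum_assignment(D)
        return D[i,j].sum()*1e6
    for y in (-.15,0,.15):
        r=minimize(c,[*c0,y,.016,.016],method='Nelder-Mead',options=dict(maxiter=3000,xatol=1e-5,fatol=1e-4,initial_simplex=[[*c0,y,.016,.016]]+[list(np.add([*c0,y,.016,.016],e)) for e in np.diag([.003,.003,.05,.002,.002])]))
        if best is None or r.fun<best.fun:best=r
    return np.round(best.x,4),round(best.fun,2)
def dark(g,px,r=(32,26),th=75):
    x,y=px;m=np.zeros((420,560),np.uint8)
    sl=np.s_[y-r[1]:y+r[1],x-r[0]:x+r[0]]
    m[sl]=(g['frame'][sl].max(-1)<th)
    m=cv2.morphologyEx(m,cv2.MORPH_CLOSE,np.ones((7,7),np.uint8))
    n,l,st,ct=cv2.connectedComponentsWithStats(m)
    return l==1+st[1:,4].argmax()
E
python3 - <<'E'
from h import *
gt=grab_frame('top');gs=grab_frame('scene')
for g,p in((gt,(196,201)),(gs,(382,181))):
    P=dots(g,p);print(len(P),gridfit(P))
m=[dark(gt,(386,240),(20,16)),dark(gs,(139,233),(25,18))]
for th in (75,110):
  m=[dark(gt,(386,240),(20,16),th),dark(gs,(139,233),(25,18),th)]
  p0=(.3686,-.298)
  print([k.sum() for k in m]);print(np.round(fit([gt,gs],m,M['frame'],0,p0),3),np.round(fit([gt],m[:1],M['frame'],0,p0),3),np.round(fit([gs],m[1:],M['frame'],0,p0),3))
E
```

```text
12 (array([0.4881, 0.2419, 0.018 , 0.0146, 0.0155]), np.float64(0.92))
12 (array([0.4879, 0.2411, 0.0146, 0.0145, 0.0155]), np.float64(0.56))
[np.int64(395), np.int64(636)]
[ 3.68193e+02 -2.98118e+02  8.00000e-02  2.44000e-01] [ 3.67995e+02 -2.97374e+02  8.40000e-02  1.20000e-01] [ 3.66927e+02 -2.98918e+02  8.40000e-02  1.20000e-01]
[np.int64(419), np.int64(685)]
[ 3.68023e+02 -2.97945e+02  1.20000e-01  1.36000e-01] [ 3.68552e+02 -2.97126e+02  1.15000e-01  6.80000e-02] [ 3.67240e+02 -2.98256e+02  1.08000e-01  5.00000e-02]
```

Black frame confirmed (crop ~(235,275), solid black with its 3×4 grid up), at (368,−298) mm, yaw 0.11. The board's gold dots give the holder at (488,241.5), yaw 0.017. Moving now.

Request:
move_arm(
  motion=[
    [[52,-35,0],[0,0,-0.1]],
    [[104,-70,0],[0,0,-0.2]],
    [[155,-105,0],[0,0,-0.3]],
    [[207,-140,0],[0,0,-0.4]],
    [[258,-175,0],[0,0,-0.5]],
    [[310,-209,0],[0,0,-0.6]],
    [[327,-259,0],[0,0,-0.7]],
    [[344,-309,0],[0,0,-0.8]],
    [[360,-359,0],[0,0,-0.9]],
    [[377,-409,0],[0,0,-1.0]],
    [[394,-459,0],[0,0,-1.1]],
    [[410,-509,0],[0,0,-1.235]],
  ],
  jaw=70,
  grip_force=40,
)

```text
clock: 2.8
position: [0.5504, 0.0985, 0.2565]
tool_rot: [3.141, -0.0, 1.677]
force: [1.8, 0.3, -0.1]
grip_width: 0.0702
```

Request:
move_arm(
  motion=[
    [[-10,-52,0],[0,0,0]],
    [[-25,-105,0],[0,0,0]],
    [[-45,-157,0],[0,0,0]],
    [[-70,-209,0],[0,0,0]],
    [[-100,-260,0],[0,0,0]],
    [[-130,-308,0],[0,0,0]],
    [[-160,-355,-20],[0,0,0]],
    [[-182,-398,-60],[0,0,0]],
    [[-182,-398,-110],[0,0,0]],
    [[-182,-398,-160],[0,0,0]],
    [[-182,-398,-180],[0,0,0]],
    [[-182,-398,-180],[0,0,0]],
  ],
)

```text
clock: 4.3
position: [0.3673, -0.2977, 0.0754]
tool_rot: [-3.14, -0.001, 1.68]
force: [0.1, -0.6, 1.1]
grip_width: 0.07
```

```bash
python3 - <<'E'
from h import *
g=grab_frame('scene');cv2.imwrite('pics/a1.png',cv2.resize(g['frame'][140:320,60:260,::-1],None,fx=3.5,fy=3.3,interpolation=cv2.INTER_CUBIC))
s=observe();print(s['clock'],s['position'],s['tool_rot'])
E
```

```text
4.35 [ 0.36777968 -0.29801468  0.07639674] [-3.14099695e+00 -3.50736168e-04  1.68037106e+00]
```

View pics/a1.png

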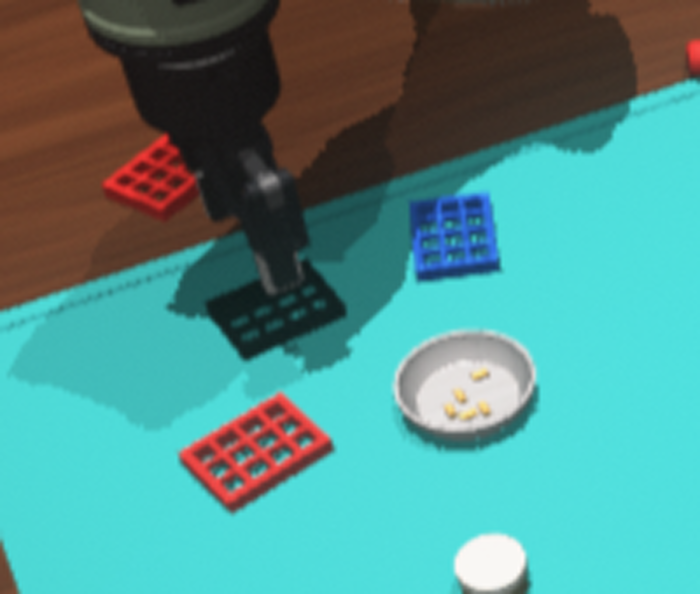

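The gripper is over the black frame (~(275,310) in the crop), with the reds and blue clear. Descending and closing.

Request:
move_arm(
  motion=[
    [[0,0,-25],[0,0,0]],
    [[0,0,-40],[0,0,0]],
    [[0,0,-50],[0,0,0]],
    [[0,0,-50],[0,0,0]],
  ],
)

```text
clock: 4.85
position: [0.3679, -0.2979, 0.0262]
tool_rot: [-3.141, -0.0, 1.681]
force: [0.3, -0.7, 0.2]
grip_width: 0.0702
```

Request:
move_arm(
  motion=[
    [[0,0,0],[0,0,0]],
    [[0,0,0],[0,0,0]],
    [[0,0,0],[0,0,0]],
    [[0,0,0],[0,0,0]],
    [[0,0,0],[0,0,0]],
    [[0,0,0],[0,0,0]],
  ],
  jaw=40,
)

```text
clock: 5.6
position: [0.3682, -0.2981, 0.0271]
tool_rot: [3.141, 0.001, 1.681]
force: [-1.0, 0.6, 10.1]
grip_width: 0.0486
```

Request:
move_arm(
  motion=[
    [[0,0,10],[0,0,0]],
    [[0,0,40],[0,0,0]],
    [[0,0,90],[0,0,0]],
    [[0,0,150],[0,0,0]],
    [[0,0,150],[0,0,0]],
  ],
)

```text
clock: 6.22
position: [0.3693, -0.2987, 0.1804]
tool_rot: [3.136, 0.003, 1.681]
force: [0.2, -0.3, -1.6]
grip_width: 0.0485
```

```bash
python3 - <<'E'
from h import *
g=grab_frame('scene');cv2.imwrite('pics/a2.png',cv2.resize(g['frame'][100:300,40:260,::-1],None,fx=3,fy=3,interpolation=cv2.INTER_CUBIC))
s=observe();print(s['clock'],s['position'],s['tool_rot'],s['grip_width'],s['force'])
E
```

```text
6.275 [ 0.36878591 -0.29801471  0.17845471] [3.13794906e+00 1.81106029e-03 1.68120295e+00] 0.04862845231187618 [-0.16646983  0.38117567 -0.59236658]
```

View pics/a2.png

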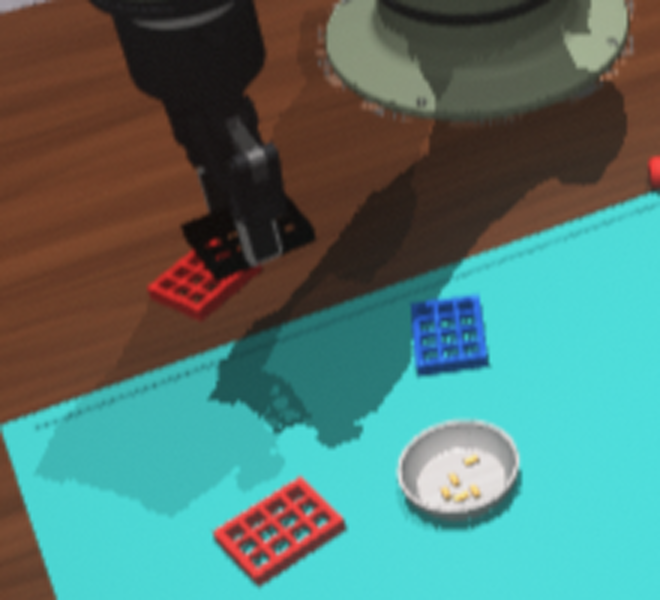

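The frame is held level (~(250,240) in the crop). Carrying it to the board.

Request:
move_arm(
  motion=[
    [[27,43,0],[0,0,-0.01]],
    [[54,86,0],[0,0,-0.02]],
    [[82,128,0],[0,0,-0.03]],
    [[98,182,0],[0,0,-0.04]],
    [[115,240,0],[0,0,-0.05]],
    [[130,298,0],[0,0,-0.06]],
    [[130,348,0],[0,0,-0.07]],
    [[127,398,0],[0,0,-0.08]],
    [[124,448,0],[0,0,-0.093]],
    [[120,498,0],[0,0,-0.093]],
    [[120,539,0],[0,0,-0.093]],
    [[120,539,-50],[0,0,-0.093]],
  ],
)

```text
clock: 7.78
position: [0.4884, 0.2455, 0.1268]
tool_rot: [3.138, -0.003, 1.593]
force: [0.6, -0.4, -2.2]
grip_width: 0.0488
```

Request:
move_arm(
  motion=[
    [[0,0,-30],[0,0,0]],
    [[0,0,-50],[0,0,0]],
    [[0,0,-60],[0,0,0]],
    [[0,0,-60],[0,0,0]],
    [[0,0,-60],[0,0,0]],
  ],
)

```text
clock: 8.4
position: [0.4882, 0.2412, 0.0669]
tool_rot: [3.141, -0.0, 1.588]
force: [0.2, -0.2, -0.5]
grip_width: 0.0485
```

```bash
python3 - <<'E'
from h import *
g=grab_frame('scene');cv2.imwrite('pics/a3.png',cv2.resize(g['frame'][80:260,300:500,::-1],None,fx=3.3,fy=3.3,interpolation=cv2.INTER_CUBIC))
s=observe();print(s['clock'],s['position'],s['tool_rot'],s['grip_width'],s['force'])
E
```

```text
8.45 [0.48825445 0.24129494 0.0669932 ] [ 3.14080092e+00 -5.45218334e-04  1.58779041e+00] 0.04867374614778723 [ 0.52509654  0.09842819 -1.42363577]
```

View pics/a3.png

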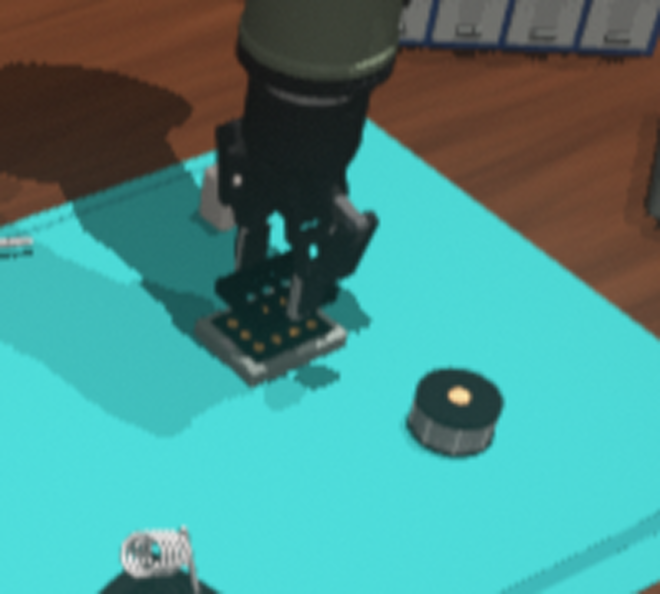

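The held frame hovers above the board (crop ~(270,290)). Lowering to contact.

Request:
move_arm(
  motion=[
    [[0,0,-12],[0,0,0]],
    [[0,0,-20],[0,0,0]],
    [[0,0,-23],[0,0,0]],
    [[0,0,-24],[0,0,0]],
    [[0,0,-24],[0,0,0]],
  ],
)

```text
clock: 9.07
position: [0.4876, 0.2409, 0.043]
tool_rot: [-3.141, -0.0, 1.588]
force: [-8.9, -3.0, 26.9]
grip_width: 0.0487
```

Request:
move_arm(
  motion=[
    [[0,0,1],[0,0,0]],
    [[0,0,1],[0,0,0]],
    [[0,0,1],[0,0,0]],
  ],
)

```text
clock: 9.45
position: [0.488, 0.2411, 0.0432]
tool_rot: [3.142, 0.0, 1.588]
force: [-0.3, 0.7, 1.8]
grip_width: 0.0488
```

Request:
move_arm(
  motion=[
    [[0,0,0],[0,0,0]],
    [[0,0,0],[0,0,0]],
    [[0,0,0],[0,0,0]],
    [[0,0,20],[0,0,0]],
    [[0,0,50],[0,0,0]],
    [[0,0,100],[0,0,0]],
    [[40,-50,130],[0,0,0]],
    [[80,-100,130],[0,0,0]],
    [[120,-150,130],[0,0,0]],
    [[120,-150,130],[0,0,0]],
  ],
  jaw=70,
)

```text
clock: 10.7
position: [0.6097, 0.0865, 0.1735]
tool_rot: [3.14, 0.002, 1.582]
force: [-1.3, -0.3, 0.5]
grip_width: 0.07
```

```bash
python3 - <<'E'
from h import *
for n,b in(('scene',(110,240,330,480)),('top',(130,260,140,300))):
    g=grab_frame(n);cv2.imwrite(f'pics/a4{n}.png',cv2.resize(g['frame'][b[0]:b[1],b[2]:b[3],::-1],None,fx=4.5,fy=4.5,interpolation=cv2.INTER_CUBIC))
s=observe();print(s['clock'],s['position'],s['tool_rot'],s['grip_width'],s['force'])
E
```

```text
10.8 [0.60825604 0.0897884  0.17305842] [-3.14138014e+00  3.41903270e-04  1.58556295e+00] 0.07016650093647508 [-0.17161319  0.6369897  -0.35263881]
```

View pics/a4scene.png

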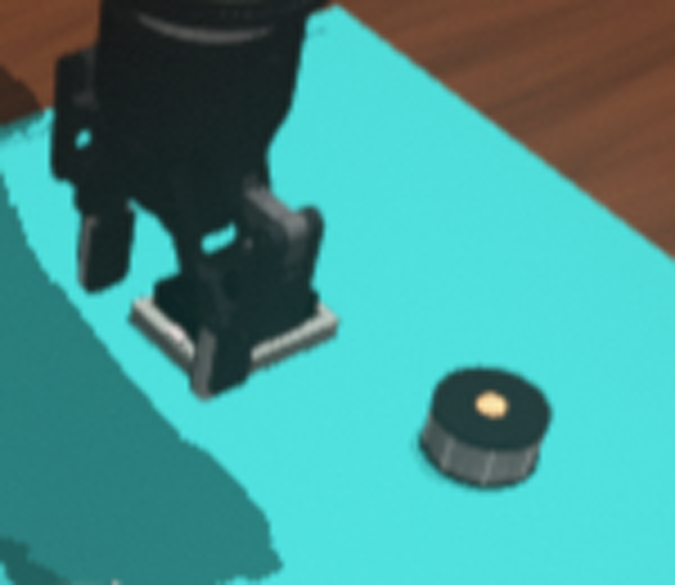

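View pics/a4top.png

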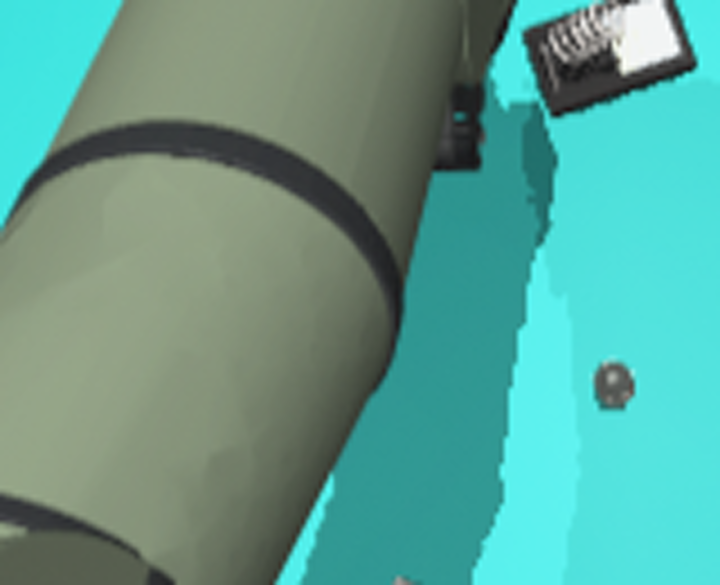

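The arm blocks the view of the board, so I'll swing aside before judging the frame.

Request:
move_arm(
  motion=[
    [[0,-55,20],[0,0,0]],
    [[0,-110,30],[0,0,0]],
    [[-20,-165,30],[0,0,0]],
    [[-40,-215,30],[0,0,0]],
    [[-40,-215,30],[0,0,0]],
  ],
)

```text
clock: 11.42
position: [0.5662, -0.1261, 0.2037]
tool_rot: [-3.141, 0.0, 1.584]
force: [-0.5, 1.1, 0.0]
grip_width: 0.0701
```

```bash
python3 - <<'E'
from h import *
ims=[]
for n,b in(('scene',(145,225,345,475)),('top',(170,230,150,240))):
    g=grab_frame(n);cv2.imwrite(f'pics/a5{n}.png',cv2.resize(g['frame'][b[0]:b[1],b[2]:b[3],::-1],None,fx=6,fy=6,interpolation=cv2.INTER_CUBIC))
E
```

```text
(no output)
```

View pics/a5scene.png

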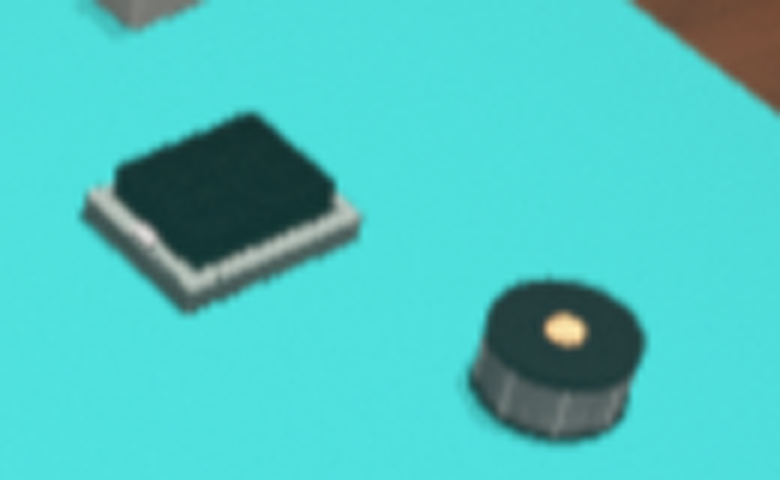

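View pics/a5top.png

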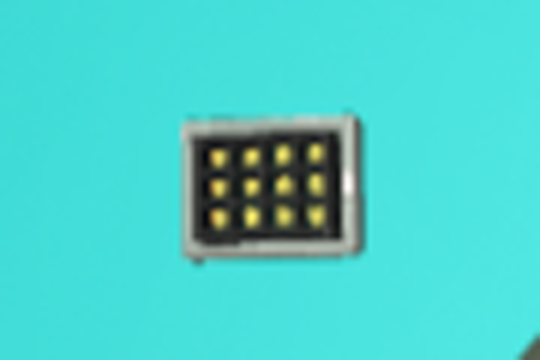

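```bash
python3 - <<'E'
from h import *
gt=grab_frame('top');gs=grab_frame('scene')
for th in (60,80,100):
  m=[dark(gt,(196,200),(15,13),th),dark(gs,(382,177),(24,16),th)]
  P=(.488,.2415)
  print([k.sum() for k in m])
  for sel in ((0,1),(0,),(1,)):
    print(sel,np.round(fit([[gt,gs][i] for i in sel],[m[i] for i in sel],M['frame'],.016,P),3))
E
```

```text
[np.int64(419), np.int64(487)]
(0, 1) [ 4.87369e+02  2.39538e+02 -1.30000e-02  2.27000e-01]
(0,) [4.86629e+02 2.39355e+02 8.00000e-03 6.30000e-02]
(1,) [4.88994e+02 2.38993e+02 3.90000e-02 1.56000e-01]
[np.int64(442), np.int64(541)]
(0, 1) [4.87467e+02 2.40125e+02 3.00000e-03 1.54000e-01]
(0,) [4.86099e+02 2.40641e+02 3.60000e-02 4.90000e-02]
(1,) [4.89114e+02 2.39139e+02 1.00000e-02 6.00000e-02]
[np.int64(446), np.int64(771)]
(0, 1) [4.87375e+02 2.39867e+02 9.00000e-03 3.88000e-01]
(0,) [4.86298e+02 2.40575e+02 4.00000e-02 4.70000e-02]
(1,) [ 4.95966e+02  2.32175e+02 -2.90000e-01  2.60000e-01]
```

Top says the frame is about 1 mm off in y, and scene says 2–3 mm. There's plenty of time, so I'll centre it with a light squeeze along its long side.

Request:
move_arm(
  motion=[
    [[0,50,0],[0,0,0.17]],
    [[0,100,0],[0,0,0.34]],
    [[0,150,0],[0,0,0.51]],
    [[-20,200,0],[0,0,0.68]],
    [[-40,250,0],[0,0,0.85]],
    [[-55,290,0],[0,0,1.02]],
    [[-70,330,0],[0,0,1.2]],
    [[-80,365,0],[0,0,1.38]],
    [[-80,365,-40],[0,0,1.57]],
    [[-80,365,-80],[0,0,1.57]],
    [[-80,365,-110],[0,0,1.57]],
    [[-80,365,-110],[0,0,1.57]],
  ],
  jaw=85,
  grip_force=20,
)

```text
clock: 13.12
position: [0.4864, 0.2419, 0.0917]
tool_rot: [-3.14, -0.003, -3.123]
force: [0.3, 0.3, 1.2]
grip_width: 0.0851
```

Request:
move_arm(
  motion=[
    [[0,0,-20],[0,0,0]],
    [[0,0,-38],[0,0,0]],
    [[0,0,-47],[0,0,0]],
    [[0,0,-47],[0,0,0]],
    [[0,0,-47],[0,0,0]],
  ],
)

```text
clock: 13.75
position: [0.4882, 0.2413, 0.0468]
tool_rot: [3.141, 0.001, -3.125]
force: [-0.6, 0.1, 0.2]
grip_width: 0.0845
```

Request:
move_arm(
  motion=[
    [[0,0.4,0],[0,0,0]],
    [[0,0.4,0],[0,0,0]],
    [[0,0.4,0],[0,0,0]],
    [[0,0.4,0],[0,0,0]],
    [[0,0.4,0],[0,0,0]],
    [[0,0.4,0],[0,0,0]],
  ],
  jaw=60,
)

```text
clock: 14.5
position: [0.4886, 0.2427, 0.0478]
tool_rot: [3.14, 0.002, -3.125]
force: [-4.2, 2.9, 23.1]
grip_width: 0.0597
```

Request:
move_arm(
  motion=[
    [[0,0,0],[0,0,0]],
    [[0,0,0],[0,0,0]],
    [[0,0,0],[0,0,0]],
    [[0,0,20],[0,0,0]],
    [[0,0,50],[0,0,0]],
    [[0,0,100],[0,0,0]],
    [[10,-60,140],[0,0,-0.18]],
    [[30,-115,150],[0,0,-0.36]],
    [[50,-170,150],[0,0,-0.54]],
    [[70,-225,150],[0,0,-0.72]],
    [[80,-280,150],[0,0,-0.9]],
    [[80,-340,150],[0,0,-1.08]],
  ],
  jaw=85,
)

```text
clock: 16.0
position: [0.5683, -0.1001, 0.1962]
tool_rot: [3.141, 0.0, 2.072]
force: [0.2, 0.3, -1.0]
grip_width: 0.0847
```

Request:
move_arm(
  motion=[
    [[0,-20,0],[0,0,-0.18]],
    [[0,-25,0],[0,0,-0.36]],
    [[0,-25,0],[0,0,-0.49]],
    [[0,-25,0],[0,0,-0.49]],
  ],
)

```text
clock: 16.5
position: [0.5678, -0.1234, 0.1961]
tool_rot: [-3.141, 0.0, 1.589]
force: [-0.5, 0.4, -0.6]
grip_width: 0.0848
```

```bash
python3 - <<'E'
from h import *
gt=grab_frame('top');gs=grab_frame('scene')
for g,n,b in((gs,'scene',(145,225,345,475)),(gt,'top',(170,230,150,240))):
    cv2.imwrite(f'pics/a6{n}.png',cv2.resize(g['frame'][b[0]:b[1],b[2]:b[3],::-1],None,fx=6,fy=6,interpolation=cv2.INTER_CUBIC))
for th in (60,80):
  m=[dark(gt,(196,200),(15,13),th),dark(gs,(382,177),(24,16),th)]
  P=(.488,.2415)
  for sel in ((0,1),(0,),(1,)):
    print(sel,np.round(fit([[gt,gs][i] for i in sel],[m[i] for i in sel],M['frame'],.016,P),3))
s=observe();print(s['clock'],s['position'],s['tool_rot'])
E
```

```text
(0, 1) [ 4.87623e+02  2.39190e+02 -1.40000e-02  2.26000e-01]
(0,) [4.86629e+02 2.39355e+02 8.00000e-03 6.30000e-02]
(1,) [4.89633e+02 2.39220e+02 3.80000e-02 1.52000e-01]
(0, 1) [4.87496e+02 2.40102e+02 3.00000e-03 1.58000e-01]
(0,) [4.86167e+02 2.40591e+02 3.50000e-02 5.40000e-02]
(1,) [4.89238e+02 2.38989e+02 1.90000e-02 6.10000e-02]
16.6 [ 0.56791154 -0.12325265  0.19618802] [-3.14132856e+00  4.53131818e-06  1.59143875e+00]
```

View pics/a6scene.png

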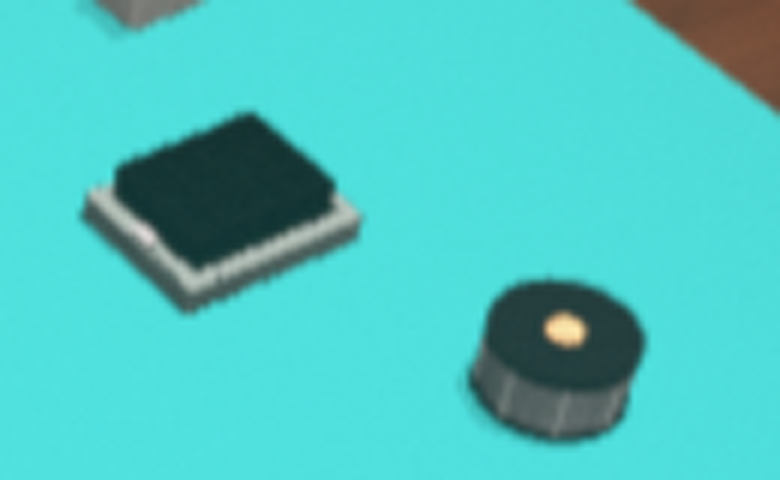

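View pics/a6top.png

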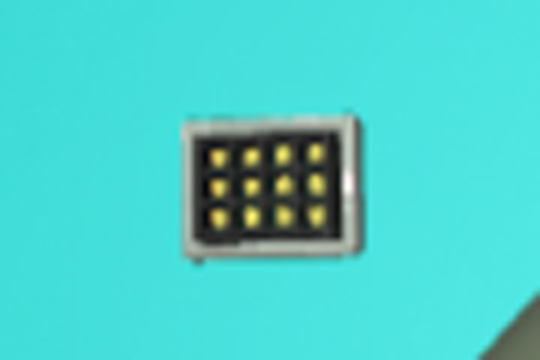

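The pads slid over the frame's top at that height (they sit farther back when wide) and the frame did not move. I'll repeat once, 9 mm lower.

Request:
move_arm(
  motion=[
    [[0,50,0],[0,0,0.17]],
    [[0,100,0],[0,0,0.34]],
    [[0,150,0],[0,0,0.51]],
    [[-20,200,0],[0,0,0.68]],
    [[-40,250,0],[0,0,0.85]],
    [[-55,290,0],[0,0,1.02]],
    [[-70,330,0],[0,0,1.2]],
    [[-80,365,0],[0,0,1.38]],
    [[-80,365,-40],[0,0,1.566]],
    [[-80,365,-80],[0,0,1.566]],
    [[-80,365,-110],[0,0,1.566]],
    [[-80,365,-110],[0,0,1.566]],
  ],
)

```text
clock: 18.1
position: [0.487, 0.241, 0.0849]
tool_rot: [-3.14, -0.003, -3.127]
force: [-0.2, -0.9, 0.8]
grip_width: 0.0852
```

Request:
move_arm(
  motion=[
    [[0,0,-20],[0,0,0]],
    [[0,0,-38],[0,0,0]],
    [[0,0,-48],[0,0,0]],
    [[0,0,-48],[0,0,0]],
    [[0,0,-48],[0,0,0]],
  ],
)

```text
clock: 18.73
position: [0.4882, 0.2416, 0.0388]
tool_rot: [3.141, 0.001, -3.129]
force: [-0.1, -0.4, 0.4]
grip_width: 0.0851
```

Request:
move_arm(
  motion=[
    [[0,0.2,0],[0,0,0]],
    [[0,0.2,0],[0,0,0]],
    [[0,0.2,0],[0,0,0]],
    [[0,0.2,0],[0,0,0]],
    [[0,0.2,0],[0,0,0]],
    [[0,0.2,0],[0,0,0]],
  ],
  jaw=62,
)

```text
clock: 19.48
position: [0.4882, 0.2419, 0.0389]
tool_rot: [3.141, 0.001, -3.129]
force: [-0.8, 0.1, 7.4]
grip_width: 0.0654
```

Request:
move_arm(
  motion=[
    [[0,0,0],[0,0,0]],
    [[0,0,0],[0,0,0]],
    [[0,0,0],[0,0,0]],
    [[0,0,25],[0,0,0]],
    [[0,0,60],[0,0,0]],
    [[40,15,80],[0,0,0]],
    [[85,33,80],[0,0,0]],
    [[130,49,80],[0,0,0]],
    [[130,49,50],[0,0,0]],
    [[130,49,50],[0,0,0]],
  ],
  jaw=85,
)

```text
clock: 20.72
position: [0.6166, 0.2901, 0.0861]
tool_rot: [-3.14, -0.004, -3.129]
force: [-1.0, -0.3, 0.3]
grip_width: 0.085
```

```bash
python3 - <<'E'
from h import *
gs=grab_frame('scene')
b=(120,250,340,490)
cv2.imwrite(f'pics/a7.png',cv2.resize(gs['frame'][b[0]:b[1],b[2]:b[3],::-1],None,fx=4.5,fy=4.5,interpolation=cv2.INTER_CUBIC))
for th in (60,80):
  m=[dark(gs,(382,177),(24,16),th)]
  print(np.round(fit([gs],m,M['frame'],.016,(.488,.2415)),3))
E
```

```text
[4.89270e+02 2.38684e+02 1.00000e-02 5.60000e-02]
[ 4.89335e+02  2.38156e+02 -3.00000e-03  1.57000e-01]
```

View pics/a7.png

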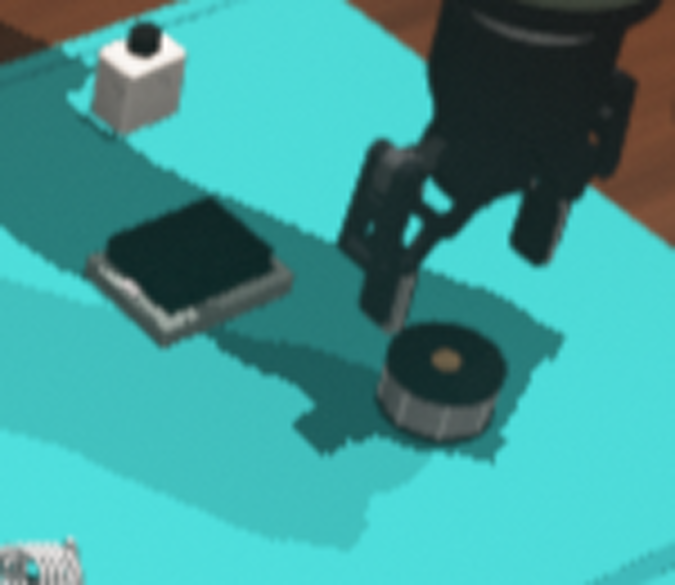

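The frame sits on the board (crop ~(185,255)) and the jaws straddle the spool (~(445,370)). Descending.

Request:
move_arm(
  motion=[
    [[0,0,-25],[0,0,0]],
    [[0,0,-48],[0,0,0]],
    [[0,0,-59],[0,0,0]],
    [[0,0,-59],[0,0,0]],
    [[0,0,-59],[0,0,0]],
  ],
  grip_force=50,
)

```text
clock: 21.4
position: [0.6184, 0.2909, 0.0301]
tool_rot: [3.141, 0.001, -3.129]
force: [0.8, 0.5, 0.4]
grip_width: 0.0854
```

Request:
move_arm(
  motion=[
    [[0,0,0],[0,0,0]],
    [[0,0,0],[0,0,0]],
    [[0,0,0],[0,0,0]],
    [[0,0,0],[0,0,0]],
    [[0,0,0],[0,0,0]],
    [[0,0,0],[0,0,0]],
  ],
  jaw=50,
)

```text
clock: 22.15
position: [0.6183, 0.2911, 0.0303]
tool_rot: [3.141, 0.001, -3.129]
force: [-3.2, -0.1, 9.1]
grip_width: 0.054
```

Request:
move_arm(
  motion=[
    [[0,0,8],[0,0,0]],
    [[0,0,30],[0,0,0]],
    [[0,0,50],[0,0,0]],
    [[0,0,50],[0,0,0]],
  ],
)

```text
clock: 22.65
position: [0.619, 0.2912, 0.0819]
tool_rot: [3.14, 0.003, -3.13]
force: [0.1, -0.6, -3.3]
grip_width: 0.0543
```

```bash
python3 - <<'E'
from h import *
gs=grab_frame('scene')
b=(120,250,340,490)
cv2.imwrite(f'pics/a8.png',cv2.resize(gs['frame'][b[0]:b[1],b[2]:b[3],::-1],None,fx=4.5,fy=4.5,interpolation=cv2.INTER_CUBIC))
s=observe();print(s['clock'],s['position'],s['tool_rot'],s['force'])
E
```

```text
22.7 [0.61836809 0.29092818 0.08047441] [ 3.14077110e+00  1.51989492e-03 -3.12947095e+00] [ 0.40841279  0.1212347  -2.57922745]
```

View pics/a8.png

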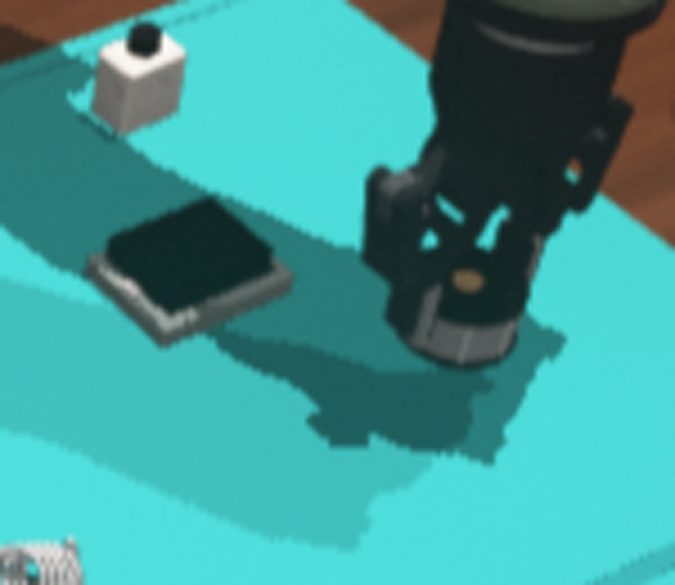

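Request:
move_arm(
  motion=[
    [[-44,30,0],[0,0,0]],
    [[-88,60,0],[0,0,0]],
    [[-120,82,0],[0,0,0]],
    [[-132.5,91,0],[0,0,0]],
    [[-132.5,91,-25],[0,0,0]],
    [[-132.5,91,-42],[0,0,0]],
    [[-132.5,91,-49],[0,0,0]],
    [[-132.5,91,-50],[0,0,0]],
    [[-132.5,91,-50],[0,0,0]],
  ],
)

```text
clock: 23.82
position: [0.4858, 0.3809, 0.0297]
tool_rot: [-3.141, -0.0, -3.131]
force: [-2.9, -6.0, 6.5]
grip_width: 0.0545
```

Request:
move_arm(
  motion=[
    [[0,0,0],[0,0,0]],
    [[0,0,0],[0,0,0]],
    [[0,0,0],[0,0,0]],
    [[0,0,20],[0,0,0]],
    [[0,0,60],[0,0,0]],
    [[0,0,110],[0,0,0]],
    [[10,-50,150],[0,0,-0.17]],
    [[20,-110,170],[0,0,-0.34]],
    [[35,-165,170],[0,0,-0.51]],
    [[45,-220,170],[0,0,-0.68]],
    [[55,-275,170],[0,0,-0.85]],
    [[65,-330,170],[0,0,-1.02]],
  ],
  jaw=85,
)

```text
clock: 25.32
position: [0.5507, 0.0502, 0.2008]
tool_rot: [3.14, -0.0, 2.128]
force: [1.1, -0.0, 0.4]
grip_width: 0.0848
```

Request:
move_arm(
  motion=[
    [[15,-55,0],[0,0,-0.17]],
    [[20,-110,0],[0,0,-0.34]],
    [[25,-165,0],[0,0,-0.55]],
    [[25,-165,0],[0,0,-0.55]],
  ],
)

```text
clock: 25.82
position: [0.5751, -0.1177, 0.2008]
tool_rot: [3.14, 0.001, 1.575]
force: [-0.2, 1.0, -0.1]
grip_width: 0.0854
```

```bash
python3 - <<'E'
from h import *
gt=grab_frame('top');gs=grab_frame('scene')
b=(110,240,330,480)
cv2.imwrite(f'pics/a9.png',cv2.resize(gs['frame'][b[0]:b[1],b[2]:b[3],::-1],None,fx=4.5,fy=4.5,interpolation=cv2.INTER_CUBIC))
pt=proj(gt,np.array([[.486,.382,.03]]))[0];ps=proj(gs,np.array([[.486,.382,.03]]))[0];print(pt,ps)
m=[nonmat(gt,pt),nonmat(gs,ps)];print([k.sum() for k in m])
for sel in ((0,1),(0,),(1,)): print(sel,np.round(fit([[gt,gs][i] for i in sel],[m[i] for i in sel],M['spool'],0,(.486,.382),False),3))
m=[dark(gt,(196,200),(15,13),80),dark(gs,(382,177),(24,16),80)]
for sel in ((0,1),(0,),(1,)): print(sel,np.round(fit([[gt,gs][i] for i in sel],[m[i] for i in sel],M['frame'],.016,(.488,.2415)),3))
s=observe();print(s['clock'],s['position'],s['tool_rot'],s['force'])
E
```

```text
[143.03519784 201.58666931] [429.75590394 153.28582971]
[np.int64(355), np.int64(449)]
(0, 1) [4.85539e+02 3.78876e+02 1.12000e-01 2.44000e-01]
(0,) [4.85536e+02 3.78943e+02 1.15000e-01 8.60000e-02]
(1,) [4.84673e+02 3.79805e+02 2.57000e-01 1.57000e-01]
(0, 1) [4.87519e+02 2.38872e+02 1.50000e-02 1.52000e-01]
(0,) [4.86244e+02 2.39238e+02 4.30000e-02 5.20000e-02]
(1,) [4.89006e+02 2.38522e+02 2.30000e-02 6.00000e-02]
25.925 [ 0.57547288 -0.11321224  0.20013443] [ 3.14085242e+00 -8.34393650e-04  1.58339142e+00] [-0.58320035 -0.07417287  0.29832975]
```

View pics/a9.png

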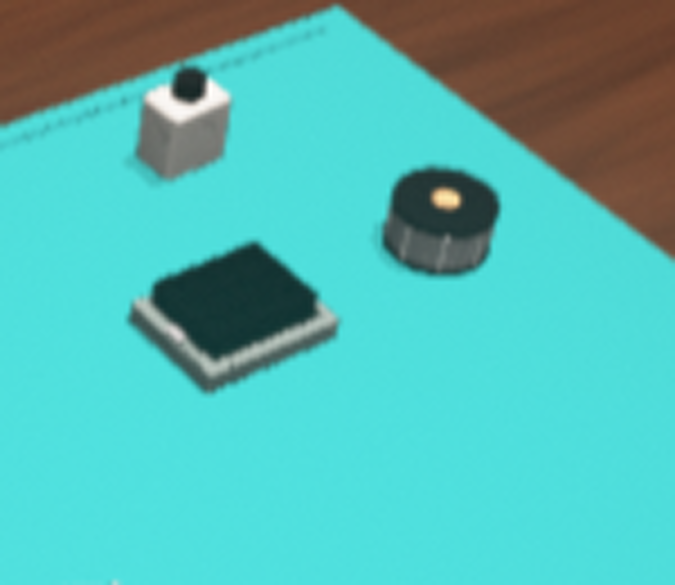

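```bash
cat > ov.py <<'E'
from h import *
def rect(cx,cy,yaw,x,y,z):
    P=np.array([[a*x/2,b*y/2,0] for a,b in((-1,-1),(-1,1),(1,1),(1,-1))])
    c,s=np.cos(yaw),np.sin(yaw);return P@np.array([[c,-s,0],[s,c,0],[0,0,1]]).T+[cx,cy,z]
def ov(g,b,k,rects):
    im=cv2.resize(np.ascontiguousarray(g['frame'][b[0]:b[1],b[2]:b[3],::-1]),None,fx=k,fy=k,interpolation=cv2.INTER_CUBIC)
    for R,c in rects:
        p=(proj(g,R)+.5-[b[2],b[0]])*k
        cv2.polylines(im,[np.round(p).astype(np.int32)],True,c,1,cv2.LINE_AA)
    return im
E
python3 - <<'E'
from ov import *
for n,b in(('top',(182,220,172,222)),('scene',(155,205,350,412))):
    g=grab_frame(n)
    for d in(0,):
        im=ov(g,b,12,[(rect(.488,.242,.016,.066,.084,.014),(0,0,255)),(rect(.488,.242,.016,.066,.084,0),(0,0,255)),(rect(.488,.242,.016,.050,.066,.028),(255,0,255)),(rect(.488,.242,.016,.050,.066,.016),(0,255,255))])
        cv2.imwrite(f'pics/ov_{n}.png',im)
E
```

```text
(no output)
```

View pics/ov_top.png

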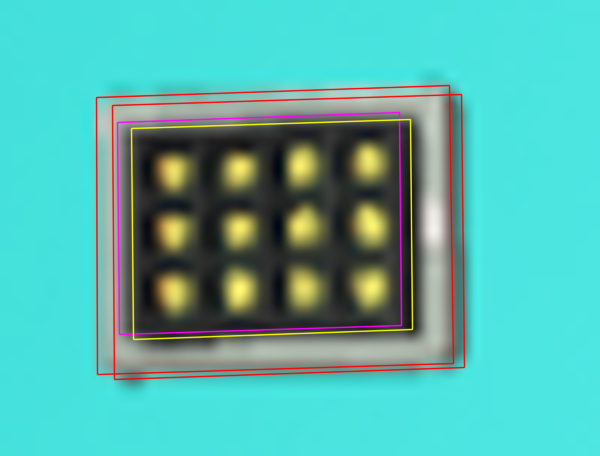

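View pics/ov_scene.png

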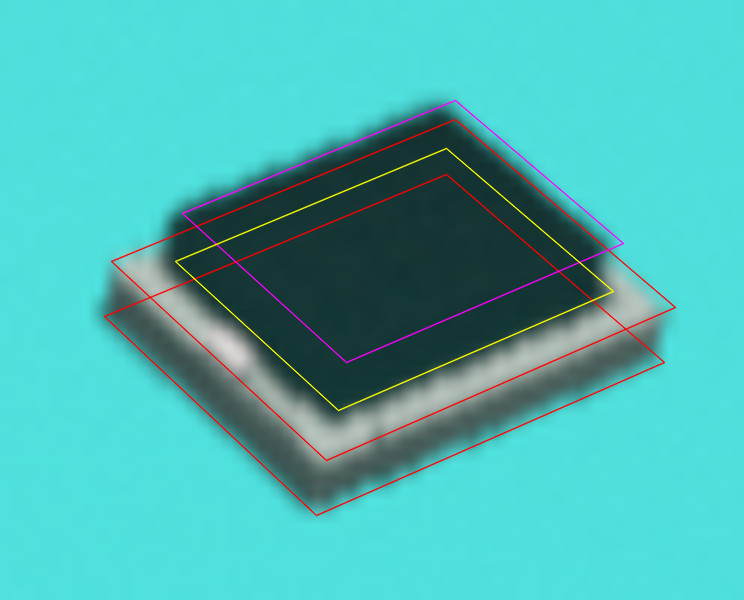

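Both overlays show the frame about 2.5 mm toward −y of the holder's centre. The spool shows the same −2.5 mm camera-to-robot shift. I'll re-centre the frame at robot y = 244.4, then shift the spool by about +3 mm.

Request:
move_arm(
  motion=[
    [[0,50,0],[0,0,0.17]],
    [[0,100,0],[0,0,0.34]],
    [[0,150,0],[0,0,0.51]],
    [[-20,200,0],[0,0,0.68]],
    [[-40,250,0],[0,0,0.85]],
    [[-55,290,0],[0,0,1.02]],
    [[-70,325,0],[0,0,1.2]],
    [[-87.5,357.6,0],[0,0,1.38]],
    [[-87.5,357.6,-40],[0,0,1.573]],
    [[-87.5,357.6,-80],[0,0,1.573]],
    [[-87.5,357.6,-114],[0,0,1.573]],
    [[-87.5,357.6,-114],[0,0,1.573]],
  ],
  grip_force=20,
)

```text
clock: 27.52
position: [0.4864, 0.2447, 0.084]
tool_rot: [-3.14, -0.003, -3.124]
force: [0.3, 0.7, 0.5]
grip_width: 0.0851
```

Request:
move_arm(
  motion=[
    [[0,0,-20],[0,0,0]],
    [[0,0,-38],[0,0,0]],
    [[0,0,-47],[0,0,0]],
    [[0,0,-47],[0,0,0]],
    [[0,0,-47],[0,0,0]],
  ],
)

```text
clock: 28.15
position: [0.4882, 0.2444, 0.0388]
tool_rot: [3.141, 0.001, -3.126]
force: [0.2, -0.3, 0.5]
grip_width: 0.0848
```

Request:
move_arm(
  motion=[
    [[0,0,0],[0,0,0]],
    [[0,0,0],[0,0,0]],
    [[0,0,0],[0,0,0]],
    [[0,0,0],[0,0,0]],
    [[0,0,0],[0,0,0]],
    [[0,0,0],[0,0,0]],
  ],
  jaw=62,
)

```text
clock: 28.9
position: [0.4882, 0.2444, 0.0389]
tool_rot: [3.141, 0.001, -3.126]
force: [-1.4, -0.8, 6.9]
grip_width: 0.065
```

Request:
move_arm(
  motion=[
    [[0,0,0],[0,0,0]],
    [[0,0,0],[0,0,0]],
    [[0,0,0],[0,0,0]],
    [[0,0,25],[0,0,0]],
    [[0,0,60],[0,0,0]],
    [[0,45,70],[0,0,0]],
    [[-1,95,70],[0,0,0]],
    [[-2,138,60],[0,0,0]],
    [[-2,138,20],[0,0,0]],
    [[-2,138,-5],[0,0,0]],
    [[-2,138,-9],[0,0,0]],
    [[-2,138,-9],[0,0,0]],
  ],
  jaw=85,
)

```text
clock: 30.4
position: [0.4862, 0.3823, 0.0299]
tool_rot: [3.141, 0.0, -3.127]
force: [0.8, -0.5, 0.6]
grip_width: 0.0847
```

Request:
move_arm(
  motion=[
    [[0,2,0],[0,0,0]],
    [[0,2,0],[0,0,0]],
    [[0,2,0],[0,0,0]],
    [[0,2,0],[0,0,0]],
    [[0,2,0],[0,0,0]],
    [[0,2,0],[0,0,0]],
    [[0,2,0],[0,0,0]],
  ],
  jaw=53,
)

```text
clock: 31.28
position: [0.4864, 0.3847, 0.0304]
tool_rot: [3.141, 0.001, -3.127]
force: [-1.0, -1.0, 8.0]
grip_width: 0.0553
```

Request:
move_arm(
  motion=[
    [[0,0,0],[0,0,0]],
    [[0,0,0],[0,0,0]],
    [[0,0,0],[0,0,0]],
    [[0,0,20],[0,0,0]],
    [[0,0,60],[0,0,0]],
    [[0,0,110],[0,0,0]],
    [[10,-50,150],[0,0,-0.17]],
    [[20,-110,170],[0,0,-0.34]],
    [[35,-165,170],[0,0,-0.51]],
    [[45,-220,170],[0,0,-0.68]],
    [[55,-275,170],[0,0,-0.85]],
    [[65,-330,170],[0,0,-1.02]],
  ],
  jaw=85,
)

```text
clock: 32.78
position: [0.5512, 0.0527, 0.2008]
tool_rot: [3.14, -0.0, 2.131]
force: [1.8, -0.2, -0.2]
grip_width: 0.0852
```

Request:
move_arm(
  motion=[
    [[20,-55,0],[0,0,-0.17]],
    [[40,-110,0],[0,0,-0.34]],
    [[50,-165,0],[0,0,-0.55]],
    [[60,-220,0],[0,0,-0.55]],
    [[65,-270,0],[0,0,-0.55]],
    [[70,-322,0],[0,0,-0.55]],
    [[70,-322,0],[0,0,-0.55]],
  ],
)

```text
clock: 33.65
position: [0.6198, -0.2724, 0.2007]
tool_rot: [3.141, 0.002, 1.581]
force: [-0.8, 0.3, 0.4]
grip_width: 0.0849
```

```bash
python3 - <<'E'
from ov import *
gt=grab_frame('top');gs=grab_frame('scene')
pt=proj(gt,np.array([[.486,.382,.03]]))[0];ps=proj(gs,np.array([[.486,.382,.03]]))[0]
m=[nonmat(gt,pt),nonmat(gs,ps)]
for sel in ((0,1),(0,),(1,)): print(sel,np.round(fit([[gt,gs][i] for i in sel],[m[i] for i in sel],M['spool'],0,(.486,.382),False),3))
m=[dark(gt,(196,200),(15,13),80),dark(gs,(382,177),(24,16),80)]
for sel in ((0,1),(0,),(1,)): print(sel,np.round(fit([[gt,gs][i] for i in sel],[m[i] for i in sel],M['frame'],.016,(.488,.2415)),3))
# whole board+frame silhouette => board again
s=observe();print(s['clock'],s['position'],s['tool_rot'],s['force'])
for n,b,g in(('top',(182,220,172,222),gt),('scene',(155,205,350,412),gs)):
    im=ov(g,b,12,[(rect(.488,.242,.016,.066,.084,.014),(0,0,255)),(rect(.488,.242,.016,.066,.084,0),(0,0,255)),(rect(.488,.242,.016,.050,.066,.028),(255,0,255))])
    cv2.imwrite(f'pics/ov2_{n}.png',im)
cv2.imwrite('pics/b0.png',gs['frame'][:,:,::-1])
E
```

```text
(0, 1) [4.85448e+02 3.82887e+02 9.10000e-02 2.57000e-01]
(0,) [4.85448e+02 3.82543e+02 2.11000e-01 9.30000e-02]
(1,) [4.84429e+02 3.84097e+02 3.70000e-02 1.59000e-01]
(0, 1) [4.87356e+02 2.40481e+02 1.80000e-02 1.63000e-01]
(0,) [4.85923e+02 2.40762e+02 4.10000e-02 4.30000e-02]
(1,) [4.89275e+02 2.39797e+02 2.00000e-02 6.50000e-02]
33.75 [ 0.62085046 -0.26775423  0.20019798] [ 3.14077992e+00 -7.14131079e-04  1.58597377e+00] [-0.03658766  1.10864253  0.19385146]
```

View pics/ov2_top.png

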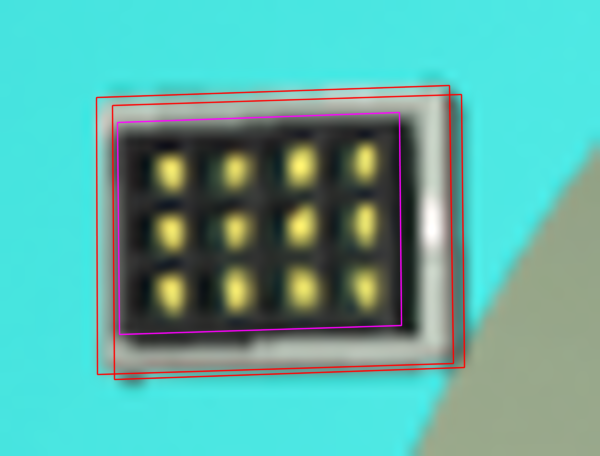

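View pics/ov2_scene.png

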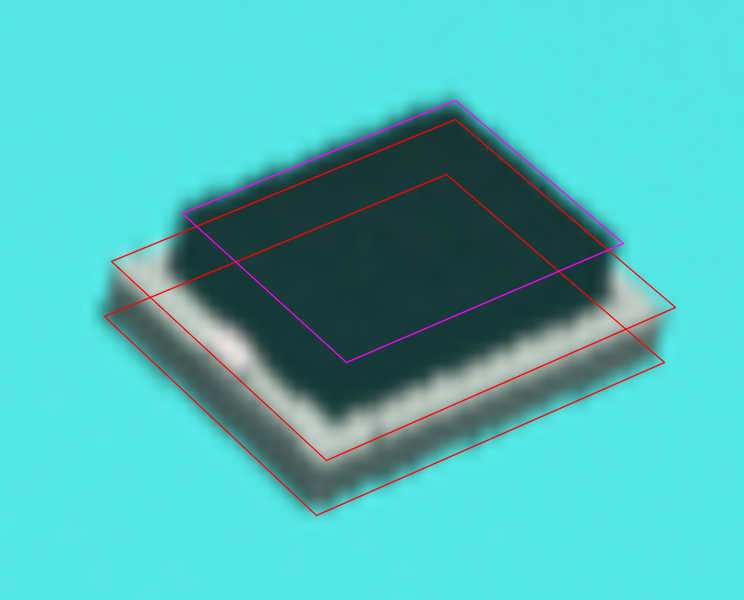

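View pics/b0.png

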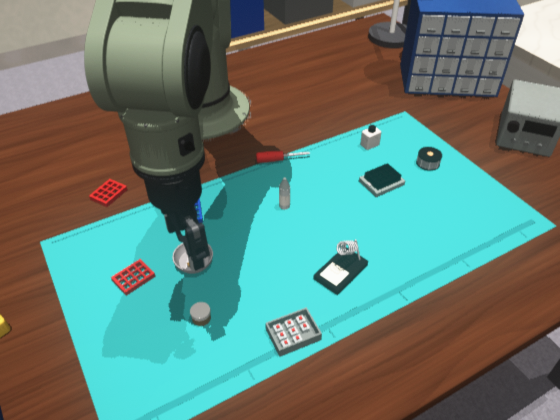

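The frame is now centred (even rims in both overlays) and the spool is 140.7 mm from the holder's centre. In the scene view the pot is at (200,313), below the gripper. Going down for the pot.

Request:
move_arm(
  motion=[
    [[0.5,1,-50],[0,0,0]],
    [[0.5,1,-100],[0,0,0]],
    [[0.5,1,-140],[0,0,0]],
    [[0.5,1,-165],[0,0,0]],
    [[0.5,1,-174],[0,0,0]],
    [[0.5,1,-174],[0,0,0]],
    [[0.5,1,-174],[0,0,0]],
  ],
  jaw=65,
  grip_force=30,
)

```text
clock: 34.62
position: [0.6222, -0.2666, 0.0267]
tool_rot: [3.14, 0.0, 1.587]
force: [-0.4, -0.4, -1.0]
grip_width: 0.0652
```

Request:
move_arm(
  motion=[
    [[0,0,0],[0,0,0]],
    [[0,0,0],[0,0,0]],
    [[0,0,0],[0,0,0]],
    [[0,0,0],[0,0,0]],
    [[0,0,0],[0,0,0]],
    [[0,0,0],[0,0,0]],
    [[0,0,0],[0,0,0]],
  ],
  jaw=30,
)

```text
clock: 35.5
position: [0.6218, -0.2667, 0.0261]
tool_rot: [3.141, 0.0, 1.587]
force: [-1.9, 2.0, 7.6]
grip_width: 0.0351
```

Request:
move_arm(
  motion=[
    [[0,0,8],[0,0,0]],
    [[0,0,40],[0,0,0]],
    [[0,0,90],[0,0,0]],
    [[0,0,140],[0,0,0]],
    [[0,0,140],[0,0,0]],
  ],
)

```text
clock: 36.12
position: [0.6229, -0.2676, 0.1697]
tool_rot: [3.136, 0.002, 1.587]
force: [0.3, -0.6, -1.1]
grip_width: 0.0347
```

```bash
python3 - <<'E'
from ov import *
gs=grab_frame('scene')
b=(190,350,130,330)
cv2.imwrite('pics/b1.png',cv2.resize(gs['frame'][b[0]:b[1],b[2]:b[3],::-1],None,fx=3.5,fy=3.5,interpolation=cv2.INTER_CUBIC))
s=observe();print(s['clock'],s['position'],s['tool_rot'],s['force'],s['grip_width'])
E
```

```text
36.175 [ 0.62208953 -0.26693083  0.16733499] [3.13863029e+00 8.22573956e-04 1.58679172e+00] [-0.48509285 -0.29958517 -1.92888092] 0.03497534166271487
```

View pics/b1.png

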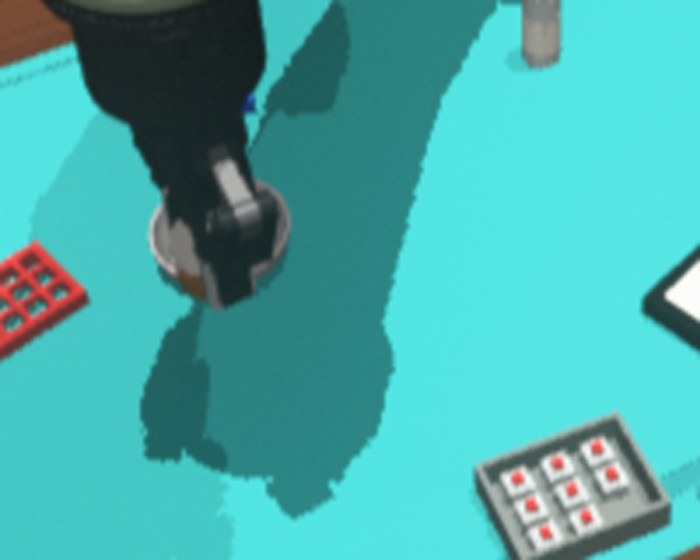

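The pot is held upright (amber and lid showing at crop (190,270)). Carrying it to the spool.

Request:
move_arm(
  motion=[
    [[-11,54,0],[0,0,0]],
    [[-22,108,0],[0,0,0]],
    [[-34,162,0],[0,0,0]],
    [[-45,217,0],[0,0,0]],
    [[-56,271,0],[0,0,0]],
    [[-68,325,0],[0,0,0]],
    [[-79,380,0],[0,0,0]],
    [[-90,434,0],[0,0,0]],
    [[-102,488,0],[0,0,0]],
    [[-113,543,0],[0,0,0]],
    [[-125,600,0],[0,0,0]],
    [[-136,651.5,0],[0,0,0]],
  ],
)

```text
clock: 37.67
position: [0.4842, 0.3867, 0.1644]
tool_rot: [-3.141, 0.001, 1.587]
force: [1.0, 0.3, -0.1]
grip_width: 0.0348
```

Request:
move_arm(
  motion=[
    [[0,0,-30],[0,0,0]],
    [[0,0,-60],[0,0,0]],
    [[0,0,-85],[0,0,0]],
    [[0,0,-97],[0,0,0]],
    [[0,0,-97],[0,0,0]],
    [[0,0,-97],[0,0,0]],
  ],
)

```text
clock: 38.42
position: [0.4858, 0.385, 0.0691]
tool_rot: [3.141, -0.001, 1.587]
force: [-1.2, 0.4, 0.0]
grip_width: 0.035
```

```bash
python3 - <<'E'
from ov import *
gs=grab_frame('scene')
b=(80,220,340,500)
cv2.imwrite('pics/b2.png',cv2.resize(gs['frame'][b[0]:b[1],b[2]:b[3],::-1],None,fx=4.2,fy=4.2,interpolation=cv2.INTER_CUBIC))
s=observe();print(s['clock'],s['position'],s['tool_rot'],s['force'],s['grip_width'])
E
```

```text
38.475 [0.4858311  0.3850678  0.06916842] [ 3.14074011e+00 -8.09181321e-04  1.58666934e+00] [-0.42818757 -0.25463417 -0.487963  ] 0.03438362402129141
```

View pics/b2.png

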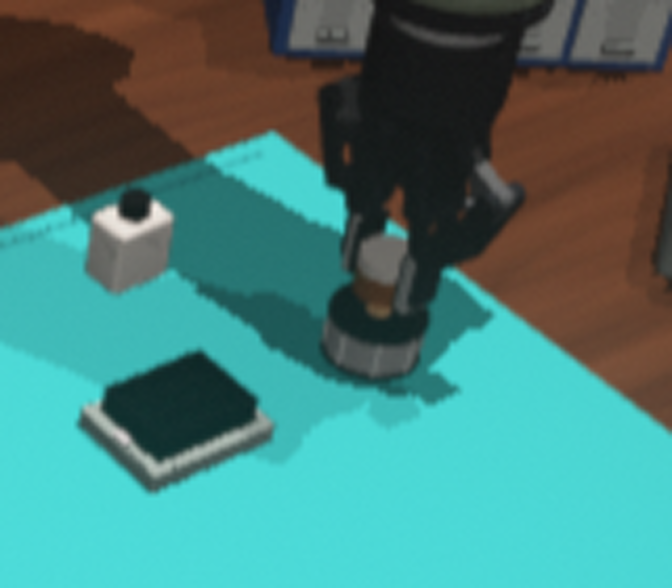

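The pot hovers centred above the spool (crop ~(380,270)). Lowering.

Request:
move_arm(
  motion=[
    [[0,0,-6],[0,0,0]],
    [[0,0,-10],[0,0,0]],
    [[0,0,-12],[0,0,0]],
    [[0,0,-12.5],[0,0,0]],
    [[0,0,-12.5],[0,0,0]],
  ],
)

```text
clock: 39.1
position: [0.4854, 0.3848, 0.0561]
tool_rot: [-3.141, -0.0, 1.587]
force: [-3.1, -2.0, 8.2]
grip_width: 0.0346
```

Request:
move_arm(
  motion=[
    [[0,0,0],[0,0,0]],
    [[0,0,0],[0,0,0]],
    [[0,0,0],[0,0,0]],
    [[0,0,15],[0,0,0]],
    [[0,0,45],[0,0,0]],
    [[0,0,95],[0,0,0]],
    [[0,0,140],[0,0,0]],
    [[0,-50,150],[0,0,0]],
    [[0,-105,150],[0,0,0]],
    [[0,-160,150],[0,0,0]],
    [[-5,-215,150],[0,0,0]],
    [[-15,-270,150],[0,0,0]],
  ],
  jaw=60,
)

```text
clock: 40.6
position: [0.4703, 0.113, 0.2067]
tool_rot: [3.141, -0.001, 1.586]
force: [0.9, 0.4, -0.9]
grip_width: 0.06
```

Request:
move_arm(
  motion=[
    [[-15,-55,0],[0,0,0]],
    [[-28.5,-104.5,0],[0,0,0]],
    [[-28.5,-104.5,0],[0,0,0]],
    [[-28.5,-104.5,0],[0,0,0]],
  ],
)

```text
clock: 41.1
position: [0.4423, 0.0105, 0.2064]
tool_rot: [3.141, -0.001, 1.586]
force: [-0.6, 0.2, 0.9]
grip_width: 0.0601
```

```bash
python3 - <<'E'
from ov import *
gt=grab_frame('top');gs=grab_frame('scene')
b=(110,240,330,480)
cv2.imwrite('pics/b3.png',cv2.resize(gs['frame'][b[0]:b[1],b[2]:b[3],::-1],None,fx=4.5,fy=4.5,interpolation=cv2.INTER_CUBIC))
b=(165,235,110,220)
cv2.imwrite('pics/b3t.png',cv2.resize(gt['frame'][b[0]:b[1],b[2]:b[3],::-1],None,fx=6,fy=6,interpolation=cv2.INTER_CUBIC))
cv2.imwrite('pics/b3s.png',gs['frame'][:,:,::-1])
s=observe();print(s['clock'],s['position'],s['tool_rot'],s['force'],s['grip_width'])
# lid: bright low-sat
for g,n in((gt,'t'),(gs,'s')):
    p=proj(g,np.array([[.486,.383,.056]]))[0];print(n,p)
E
```

```text
41.2 [0.44223239 0.01116749 0.20603124] [ 3.14128986e+00 -3.31269572e-04  1.58807696e+00] [0.34050644 1.21120759 0.70784175] 0.059718561884212415
t [139.12240124 200.56818953]
s [432.23042193 144.32877169]
```

View pics/b3.png

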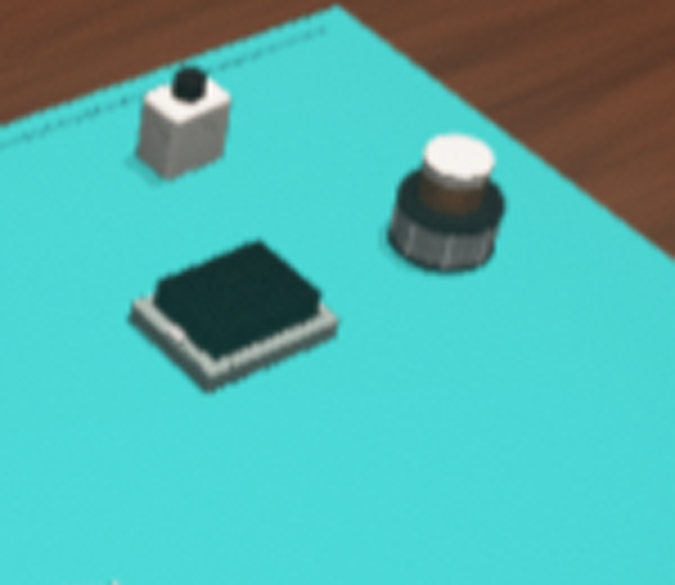

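View pics/b3t.png

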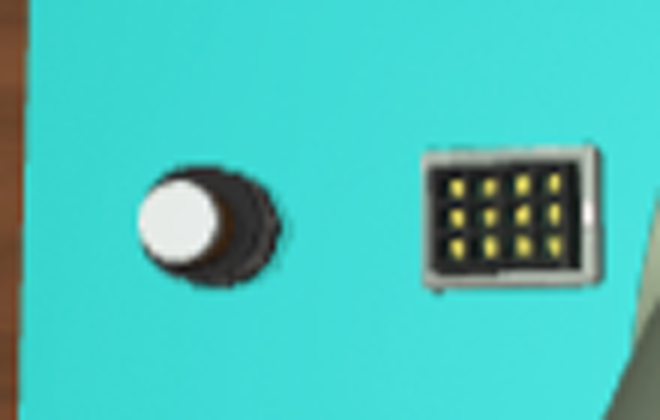

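View pics/b3s.png

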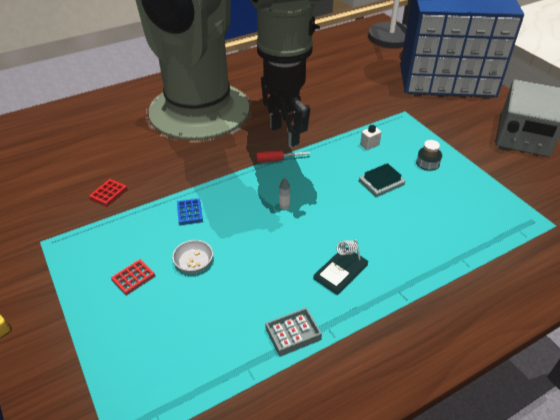

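```bash
python3 - <<'E'
from ov import *
gt=grab_frame('top');gs=grab_frame('scene')
lid=cyl([(36,47),(36,56)])/1000
def white(g,p,r,th):
    x,y=np.round(p).astype(int);m=np.zeros((420,560),np.uint8);sl=np.s_[y-r:y+r,x-r:x+r]
    hsv=cv2.cvtColor(np.ascontiguousarray(g['frame']),cv2.COLOR_RGB2HSV);m[sl]=((hsv[...,1]<90)&(hsv[...,2]>th))[sl];return m>0
for th in(110,150):
    m=[white(gt,(139,202),12,th),white(gs,(432,146),14,th)]
    print([k.sum() for k in m])
    for sel in ((0,1),(0,),(1,)): print(sel,np.round(fit([[gt,gs][i] for i in sel],[m[i] for i in sel],lid,0,(.486,.382),False),3))
def sp(g,p,hs):
    m=nonmat(g,p);return m
pt=proj(gt,np.array([[.486,.382,.02]]))[0];ps=proj(gs,np.array([[.486,.382,.02]]))[0]
both=np.vstack([M['spool'],lid])
# union silhouette fits approx (convex hull not exact) -> use spool-only lower part in scene
for n,b,g in(('t',(175,225,120,170),gt),('s',(130,180,405,460),gs)):
    t=np.linspace(0,2*np.pi,60)
    C=lambda d,z,x=.4855,y=.3825:np.c_[x+d/2*np.cos(t),y+d/2*np.sin(t),0*t+z]
    im=ov(g,b,12,[(C(.056,0),(0,0,255)),(C(.056,.03),(0,0,255)),(C(.036,.056),(255,0,255)),(C(.034,.03),(0,255,255))])
    cv2.imwrite(f'pics/b4{n}.png',im)
E
```

```text
[np.int64(147), np.int64(150)]
(0, 1) [4.83255e+02 3.84424e+02 2.04000e-01 3.12000e-01]
(0,) [4.84266e+02 3.85239e+02 2.74000e-01 1.17000e-01]
(1,) [4.82801e+02 3.84459e+02 1.34000e-01 1.80000e-01]
[np.int64(136), np.int64(128)]
(0, 1) [4.83779e+02 3.84114e+02 1.90000e-01 4.69000e-01]
(0,) [4.84806e+02 3.84426e+02 8.90000e-02 1.32000e-01]
(1,) [4.81346e+02 3.85883e+02 2.14000e-01 3.00000e-01]
```

View pics/b4t.png

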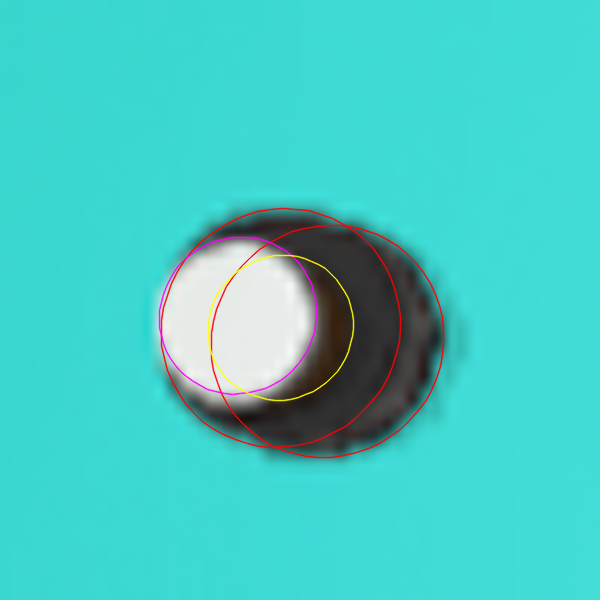

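View pics/b4s.png

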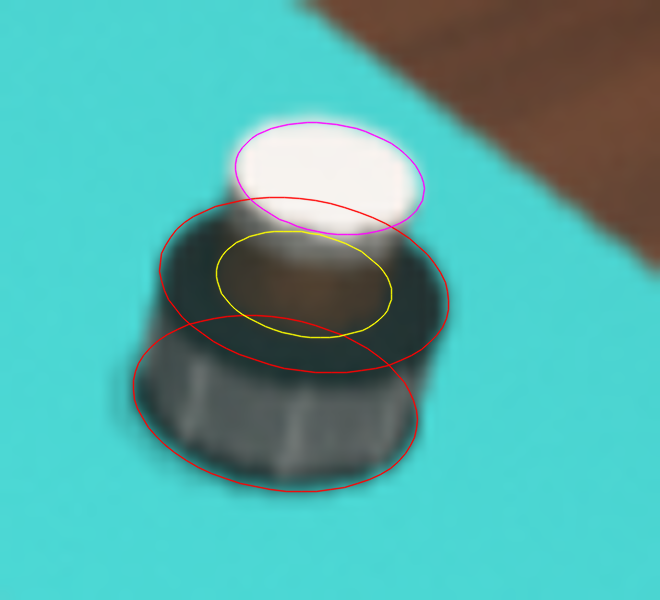

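The pot sits centred on the spool within about 1–2 mm in both overlays. The tube is at scene (284,195), below the gripper. Descending on it.

Request:
move_arm(
  motion=[
    [[0,0,-50],[0,0,0]],
    [[0,0,-100],[0,0,0]],
    [[0,0,-135],[0,0,0]],
    [[0,0,-150],[0,0,0]],
    [[0,0,-156],[0,0,0]],
    [[0,0,-156],[0,0,0]],
    [[0,0,-156],[0,0,0]],
  ],
)

```text
clock: 42.18
position: [0.4424, 0.0106, 0.0504]
tool_rot: [3.141, -0.0, 1.587]
force: [0.2, -0.2, 0.0]
grip_width: 0.0602
```

Request:
move_arm(
  motion=[
    [[0,0,0],[0,0,0]],
    [[0,0,0],[0,0,0]],
    [[0,0,0],[0,0,0]],
    [[0,0,0],[0,0,0]],
    [[0,0,0],[0,0,0]],
    [[0,0,0],[0,0,0]],
    [[0,0,0],[0,0,0]],
    [[0,0,0],[0,0,0]],
  ],
  jaw=18,
)

```text
clock: 43.18
position: [0.4422, 0.0104, 0.0501]
tool_rot: [3.141, -0.0, 1.587]
force: [-0.3, 1.0, 8.3]
grip_width: 0.0227
```

```bash
python3 - <<'E'
from ov import *
gs=grab_frame('scene')
b=(60,230,200,380)
cv2.imwrite('pics/b5.png',cv2.resize(gs['frame'][b[0]:b[1],b[2]:b[3],::-1],None,fx=3.5,fy=3.5,interpolation=cv2.INTER_CUBIC))
E
```

```text
(no output)
```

View pics/b5.png

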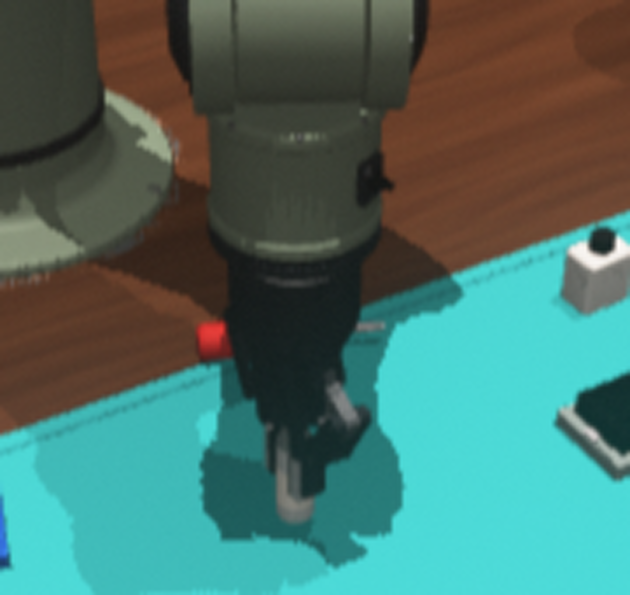

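Request:
move_arm(
  motion=[
    [[0,0,20],[0,0,0]],
    [[0,0,65],[0,0,0]],
    [[0,10,110],[0,0,0]],
    [[8,60,110],[0,0,0]],
    [[16,115,110],[0,0,0]],
    [[24,170,110],[0,0,0]],
    [[32,225,110],[0,0,0]],
    [[40,275,110],[0,0,0]],
    [[44.5,311,110],[0,0,0]],
    [[44.5,311,90],[0,0,0]],
    [[44.5,311,50],[0,0,0]],
    [[44.5,311,40],[0,0,0]],
  ],
)

```text
clock: 44.72
position: [0.4855, 0.3198, 0.0877]
tool_rot: [-3.139, 0.002, 1.586]
force: [0.1, -1.2, -0.6]
grip_width: 0.0234
```

Request:
move_arm(
  motion=[
    [[0,0,-15],[0,0,0]],
    [[0,0,-28],[0,0,0]],
    [[0,0,-36],[0,0,0]],
    [[0,0,-39],[0,0,0]],
    [[0,0,-40],[0,0,0]],
    [[0,0,-40],[0,0,0]],
  ],
)

```text
clock: 45.48
position: [0.4866, 0.3214, 0.0502]
tool_rot: [3.141, -0.0, 1.587]
force: [-0.1, 0.1, -0.4]
grip_width: 0.0232
```

```bash
python3 - <<'E'
from ov import *
gs=grab_frame('scene')
b=(80,220,340,500)
cv2.imwrite('pics/b6.png',cv2.resize(gs['frame'][b[0]:b[1],b[2]:b[3],::-1],None,fx=4.2,fy=4.2,interpolation=cv2.INTER_CUBIC))
E
```

```text
(no output)
```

View pics/b6.png

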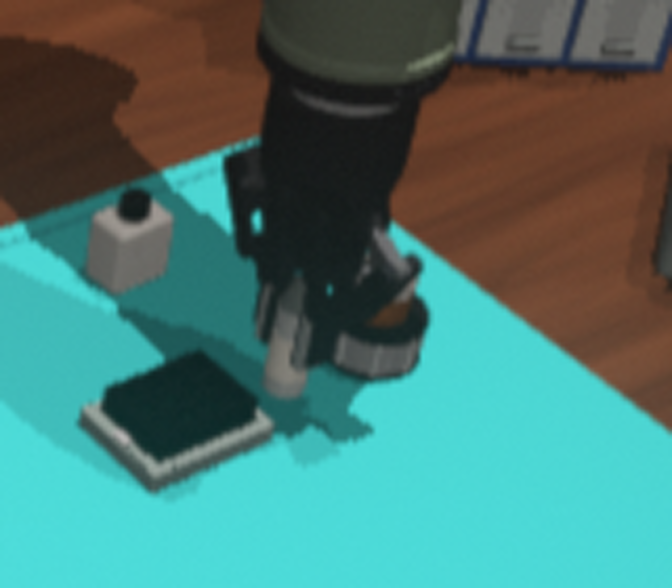

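The tube stands in the gap (crop (285,370)). Contact is only just made, so I'll go 0.5 mm lower, release and retreat straight up.

Request:
move_arm(
  motion=[
    [[0,0,-0.5],[0,0,0]],
    [[0,0,-0.5],[0,0,0]],
  ],
)

```text
clock: 45.78
position: [0.4867, 0.3215, 0.0501]
tool_rot: [3.141, -0.001, 1.587]
force: [-1.9, -0.8, 11.9]
grip_width: 0.0228
```

Request:
move_arm(
  motion=[
    [[0,0,0],[0,0,0]],
    [[0,0,0],[0,0,0]],
    [[0,0,0],[0,0,0]],
    [[0,0,0],[0,0,0]],
    [[0,0,15],[0,0,0]],
    [[0,0,45],[0,0,0]],
    [[0,0,90],[0,0,0]],
    [[0,0,140],[0,0,0]],
    [[0,-50,150],[0,0,0]],
    [[0,-110,150],[0,0,0]],
    [[0,-170,150],[0,0,0]],
    [[0,-230,150],[0,0,0]],
  ],
  jaw=55,
)

```text
clock: 47.28
position: [0.4862, 0.0895, 0.2003]
tool_rot: [3.141, -0.001, 1.587]
force: [1.2, 0.2, 0.2]
grip_width: 0.0551
```

Request:
move_arm(
  motion=[
    [[0,-60,0],[0,0,0]],
    [[0,-120,0],[0,0,0]],
    [[0,-180,0],[0,0,0]],
    [[0,-180,0],[0,0,0]],
    [[0,-180,0],[0,0,0]],
  ],
)

```text
clock: 47.9
position: [0.4864, -0.0887, 0.1998]
tool_rot: [3.141, -0.001, 1.586]
force: [0.4, 0.2, -0.6]
grip_width: 0.0551
```

```bash
python3 - <<'E'
from ov import *
gt=grab_frame('top');gs=grab_frame('scene')
b=(110,240,330,480)
cv2.imwrite('pics/c1.png',cv2.resize(gs['frame'][b[0]:b[1],b[2]:b[3],::-1],None,fx=4.5,fy=4.5,interpolation=cv2.INTER_CUBIC))
b=(165,265,110,220)
cv2.imwrite('pics/c1t.png',cv2.resize(gt['frame'][b[0]:b[1],b[2]:b[3],::-1],None,fx=6,fy=6,interpolation=cv2.INTER_CUBIC))
s=observe();print(s['clock'],s['position'],s['force'])
for l,(a,b),z in(('tube',((.486,.32,.03),)*2,0),):
    m=[nonmat(gt,proj(gt,np.array([a]))[0]),nonmat(gs,proj(gs,np.array([b]))[0])];print([k.sum() for k in m])
    for sel in ((0,1),(0,),(1,)): print(sel,np.round(fit([[gt,gs][i] for i in sel],[m[i] for i in sel],M[l],0,(.486,.32),False),3))
for l,a,b in(('bottle',(170,247),(371,138)),('switchbox',(327,114),(293,331))):
    m=[nonmat(gt,a),nonmat(gs,b)];p0=back(gt,a,M[l][:,2].max()*.7)[:2]
    print(l,np.round(fit([gt,gs],m,M[l],0,p0,True),3))
E
```

```text
48.0 [ 0.48658621 -0.08754779  0.19956773] [-0.34406913  0.26842091 -1.02623598]
[np.int64(115), np.int64(286)]
(0, 1) [4.85244e+02 3.20371e+02 8.20000e-02 1.73000e-01]
(0,) [4.85393e+02 3.20524e+02 1.57000e-01 1.00000e-01]
(1,) [ 4.85537e+02  3.19806e+02 -1.00000e-03  7.40000e-02]
bottle [3.56910e+02 3.05241e+02 6.80000e-02 2.34000e-01]
switchbox [ 7.33849e+02 -1.42136e+02 -1.04000e-01  1.02500e+00]
```

View pics/c1.png

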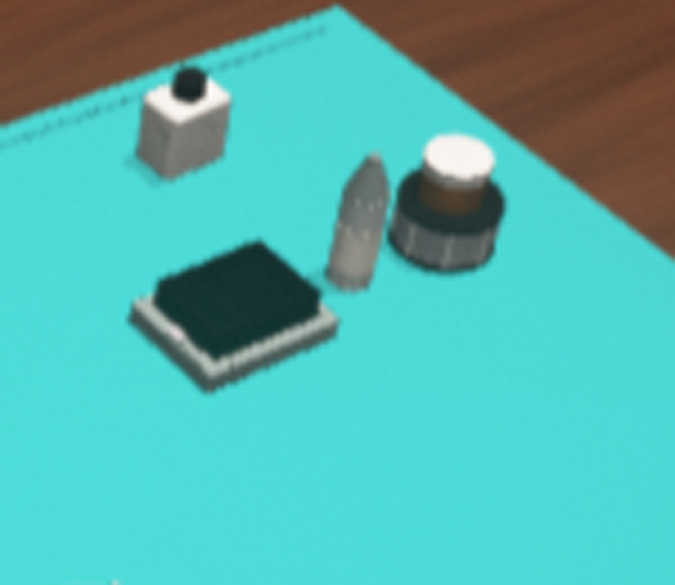

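View pics/c1t.png

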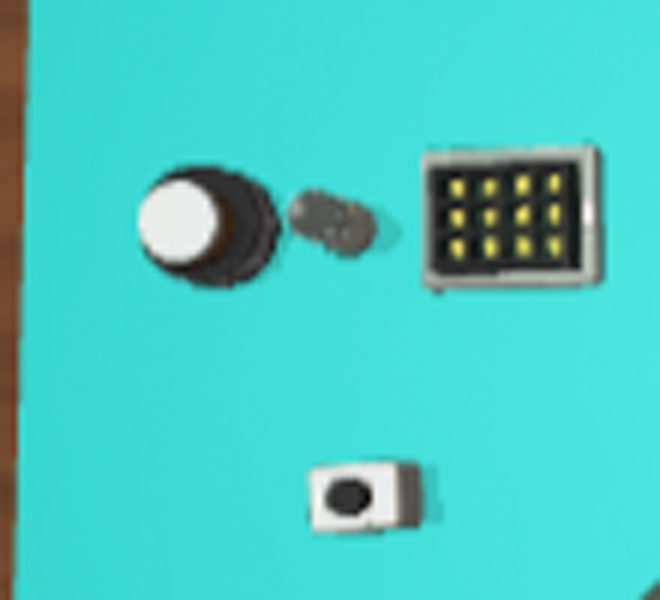

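Everything stands as asked: tube upright mid-gap (crop (355,225)), pot on the spool, frame on the board, bottle unmoved. Handing in.

```bash
python3 - <<'E'
from workcell import *
print(job_done(),observe()['clock'])
E
```

```text
the job is handed in; nothing more can be done
the job is handed in; nothing more can be done
```

The bench is laid out as asked, and I handed it in after about 48 s of the 109 s allowed. I placed the frame on the board first, then the spool, the pot and the tube.

**Last checks (by camera, which read 2–3 mm less in y than the robot's own position):**

| Item | Result |
|---|---|
| Frame | Rims look even in the overlays; the fits put it about 0.5 mm off centre in x and up to 1.5 mm in y, square to about 0.01 rad |
| Spool | About 140.7 mm from the holder's centre, so a gap of about 7 cm, level with its middle |
| Pot | Upright on the spool, centred to about 1–2 mm (one fit said up to 2–4 mm) |
| Tube | Upright, within about 1 mm of mid-gap and in line |
| Bottle | Unmoved to within about 0.1 mm |
| Switch box | Scene-camera position unchanged within about 1 mm; the arm hid it from the top camera, so that combined fit was poor |

**What went wrong and was mended:**
- **Frame:** my first centring squeeze slid over its top with no effect. The second centred it about 2.5 mm off because of the camera offset, so I re-centred it a third time.
- **Spool:** I shifted it about 3 mm for the same reason. This was before I placed the pot.

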